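Disinfect the balm jars

ROBOT

A 6-joint arm with a two-finger parallel gripper is mounted at the origin on the work surface. World frame = base frame: x ahead of the robot, y to its left, z up, the work surface at z = 0. Lengths are in mm, angles in rad, forces in N, time in s.
With the tool pointing down it reaches from about 275 to 1000 mm from the base axis. Payload 8.4 kg.
Tool frame: the origin (TCP) lies on the mounting face of the last link; the fingertips stand 173 mm ahead of it and the grasp point (between the pads) lies 155 mm ahead of it; z points along the fingers, y is the line along which they close (so a half turn about z gives the same grasp; the last joint's range is limited). The gripper opens to 85 mm and grips with 20 to 120 N. Pads are 22 mm wide; open, the fingers measure 114 mm over their backs; the gripper's body (76 mm by 85 mm) begins 54 mm behind the grasp point. The pads swing forward as they close: fully open they stand 13 mm farther back than shut.
Start: joints at [1.126, 0.353, 1.633, -0, 1.155, -0.002], TCP at [267.794, 564.726, 404.681] pointing down, gripper open.
Joint ranges: [-2.63, 2.63], [-0.92, 2.1], [0.06, 2.66], [-1.3, 4.44], [0, 2.69], [-3.02, 3.02]. Speed limits (rad/s): [2.22, 2.22, 2.79, 3.14, 3.14, 3.14].

INTERFACE

Orientations are given as [roll, pitch, yaw] about the fixed x, y, z axes, in that order (R = Rz(yaw) Ry(pitch) Rx(roll)).
In Python, from rig import r gives the robot as it stands.
- The arm moves only by the tool apply_moves, never from a script. Its argument "deltas" is a list of rows, each an object with "claw": the gripper command: -1 is fully open, 1 is shut, values between are in proportion; "delta_pos": the shift along the tool's x, y, z in cm, a list of three; "yaw": the turn about the tool's z in rad. In form: [{"claw": claw, "delta_pos": [tx, ty, tz], "yaw": yaw}, ...]. A call has 1 to 8 rows; each row shifts and turns the commanded pose from where the row before left it, along the tool's axes as they then stand; what a row does not reach is not made up. A row lasts 1/8 s, in which the tool goes at most 62.5 mm and 10.7 degrees, less where a joint would pass 70% of its speed; a pose out of reach is approached as far as the arm can. A call with a gripper value outside its range is refused whole. The fingers move at their own pace and stop on an object; "grip_force" is the grip in N (left out, the last holds). Time passes only in rows, so rows that do not move let the fingers close. It gives the time, the measured TCP pose, the force, the opening and the grip force at its end, in the units of the state.
- r.sense(): the state, without advancing time (a new reading comes with each control period).
- r.grab_frame(name): name is "scene" or "side" or "wrist"; returns a dict with "img" (400x640x3 uint8, blue, green, red), "z_map" (400x640 float32, mm along the optical axis (not along the pixel's ray), 0 where there is no reading), "fx", "fy", "cx", "cy" (pixels), "dist" ([k1, k2, p1, p2, k3] as OpenCV has them; the pictures are not rectified), "eye" and "rotation" of the camera in the world; the wrist camera has in their place "T_tool_cam" (4x4, takes a point from camera to tool coordinates, whose origin is the TCP and whose axes are the flange's). Camera axes: x right, y up, looking along -z (the intrinsics and any distortion apply to the point x, -y, -z); pixel columns grow to the right and rows downward; lengths in mm; the calibration is good to about 2 mm. A picture is of the moment at which its call begins: read the wrist's pose just before it.
- r.sign_off(): hands the job in; it is judged then, once.
The state is a dict: "clock": time; "qpos": joint angles; "qvel": joint speeds; "joint_efforts": joint torques, N m; "eef_pos": TCP position; "tcp_rot": TCP orientation; "contact_force": force on the tool from outside, world axes, zero at the start; "wrist_torque": the same for the moment, N m; "opening": opening from 0.0 (shut) to 1.0 (fully open); "grasp_force": force on a finger pad.
Only numpy, scipy, OpenCV 4.12 (cv2) and the standard library are available. Lean on these libraries where they do the work, as an engineer would, in place of code of your own. Each camera call takes 0.05 s, during which the arm holds its last target. There are 200 camera calls.

TASK

Swing the bench lamp out to the right to its outer stop, then stand every balm jar upright in the tray, one to a bay, and slide the loaded tray fully home into the ultraviolet hood. Once it is home, throw the hood's lever into the marked notch, and last swing the lamp back in to its inner stop over the work area. Leave the bottles and the funnel where they are.

Things in the scene. Friction and masses are not known exactly. Their poses are not given: they have to be found in the camera images.
- tray: Loose aluminium tray, 164 x 164 mm, 0.3-0.6 kg; floor 3 mm thick, rim and a cross of dividers 3 mm thick, tops 11 mm up, make four 77 mm square bays centred at tray x, y = +-40 mm. Origin: centre of the underside, z up. Handle on its -x side; it slides flat on the table into the hood, +x edge first.
- tray_grip (a point): Grip point in the handle of the tray, 157 mm from the tray's centre to -x, 36 mm above the table; axes as the tray's. The handle is an upright black plate 12 mm thick (tray x), 60 mm wide (tray y), top 51 mm above the table; a flat neck, top 7 mm up, joins it to the tray.
- hood: Fixed white UV hood with a clear roof and no floor. Opening 174 mm wide, 80 mm high on its -x side (faces the robot's right), 85 mm from the origin, with low flared guides reaching 36 mm further out. Outside 202 mm wide, 98 mm high. Origin: point on the table where the tray's origin lies when home (1 mm off the back stop); x = slide-in direction, z up. Tray's axes then match.
- lever (a joint): Lever on the hood's roof, turns about the hood's y axis (rad): 0 leans 0.7 towards the mouth (-x), 0.7 upright, 1.4 leans 0.7 to the back (+x), its stop. Beside it a steel quadrant has one gap between two white marks: the marked notch, at 1.0. No click: friction (1 N at the tip) keeps the lever where it is left.
- lever_tip (a point): Centre of the lever's black ball end, 22 mm in diameter, 90 mm from the lever's pivot on a rod 8 mm thick. The quadrant plate reaches to about 66 mm from the pivot.
- lever_pivot (a point): Pivot of the lever, 114 mm above the table on the hood's roof; axes as the hood's.
- notch (a point): Where the centre of the lever's ball is when the lever is in the marked notch (lever value 1.0).
- lamp_arm (a joint): Swing of the lamp arm about its upright post (rad): 0 = inner stop, arm pointing towards the robot, head over the work area; grows anticlockwise seen from above, the head moving to the robot's right (-y); 1.45 = outer stop. Friction (1 N at the head) keeps it where it is left.
- lamp_knob (a point): Grip point on the black knob standing up from the lamp head, 190 mm from the hinge: upright cylinder, 18 mm across, 209 to 257 mm above the table; the point is on its axis, 241 mm up. Below it the arm (14 mm thick, axis 205 mm up) and the conical head (64 mm across, down to 148 mm).
- lamp_hinge (a point): Hinge axis of the lamp arm on its fixed post, 205 mm above the table (base 76 mm wide, 12 mm high; post top 218 mm).
- jar1: One of up to four identical squat balm jars (glass with a metal screw lid), a plain cylinder 40 mm in diameter, 48 mm high, 60-110 g, standing on the table to the robot's right. Origin: centre of the underside, z up. Absent in some starts.
- jar2: One of up to four identical squat balm jars (glass with a metal screw lid), a plain cylinder 40 mm in diameter, 48 mm high, 60-110 g, standing on the table to the robot's right. Origin: centre of the underside, z up. Absent in some starts.
- jar3: One of up to four identical squat balm jars (glass with a metal screw lid), a plain cylinder 40 mm in diameter, 48 mm high, 60-110 g, standing on the table to the robot's right. Origin: centre of the underside, z up. Absent in some starts.
- jar4: One of up to four identical squat balm jars (glass with a metal screw lid), a plain cylinder 40 mm in diameter, 48 mm high, 60-110 g, standing on the table to the robot's right. Origin: centre of the underside, z up. Absent in some starts.
- vial1: Bystander, not to be disturbed: brown dropper bottle, 27 mm across, 70 mm high. Origin: centre of its underside.
- vial2: Bystander, not to be disturbed: brown dropper bottle, 27 mm across, 70 mm high. Origin: centre of its underside.
- vial3: Bystander, not to be disturbed: small green bottle, 27 mm across, 62 mm high. Origin: centre of its underside.
- soap: Bystander, not to be disturbed: big clear soap bottle, 76 mm across, 190 mm high. Origin: centre of its underside.
- funnel: Bystander, not to be disturbed: white funnel standing mouth down, 100 mm across, 90 mm high. Origin: centre of its underside.
Not all that is in view belongs to the job. What is shaped like the jar1 but red or yellow is not meant.

How it is judged (in metres and radians):
On the way, in this order (a step that is already met when the one before it is completed fails the run):
1. the lamp is swung out, clear of the work area (value of joint lamp_arm above 1.3 rad), for 0.2 s.
2. every jar stands upright in a bay of the tray (x of jar1 in the frame of tray between -0.075 and 0.075 m and y of jar1 in the frame of tray between -0.075 and 0.075 m and z of jar1 in the frame of tray between 0 and 0.007 m and angle between each of jar1, jar2, jar3, jar4's own z axis and vertical below 0.1 rad and x of jar2 in the frame of tray between -0.075 and 0.075 m and y of jar2 in the frame of tray between -0.075 and 0.075 m and z of jar2 in the frame of tray between 0 and 0.007 m and x of jar3 in the frame of tray between -0.075 and 0.075 m and y of jar3 in the frame of tray between -0.075 and 0.075 m and z of jar3 in the frame of tray between 0 and 0.007 m and x of jar4 in the frame of tray between -0.075 and 0.075 m and y of jar4 in the frame of tray between -0.075 and 0.075 m and z of jar4 in the frame of tray between 0 and 0.007 m), for 0.2 s.
3. the tray is fully home in the hood with every jar standing in it (all of step 2 and x of tray in the frame of hood between -0.01 and 0.006 m and y of tray in the frame of hood between -0.009 and 0.009 m and height (world z) of tray below 0.006 m and angle between tray's own z axis and vertical below 0.05 rad), for 0.2 s.
4. the lever is in the marked notch (x of tray in the frame of hood between -0.01 and 0.006 m and y of tray in the frame of hood between -0.009 and 0.009 m and height (world z) of tray below 0.006 m and angle between tray's own z axis and vertical below 0.05 rad and value of joint lever between 0.87 and 1.13 rad), for 0.2 s.
5. the lamp is swung back in over the work area (value of joint lamp_arm below 0.15 rad), for 0.2 s.
At the end, for the whole second after the job is handed in: Every jar present upright (0.1 rad) on the tray floor in a bay; tray flat, at most 10 mm short of home and 9 mm off to a side; lever within 0.13 rad of the marked notch; lamp arm within 0.15 rad of its inner stop; tray and jars at rest (all of step 2 and all of step 4 and value of joint lamp_arm below 0.15 rad and linear speed of each of tray, jar1, jar2, jar3, jar4 below 0.02 m/s); the robot touches nothing.
It fails at once if a bystander is moved by more than 40 mm or knocked over (distance of any of vial1, vial2, vial3, soap, funnel from where it was at the start of the episode above 0.04 m or angle between any of vial1, vial2, vial3, soap, funnel's own z axis and vertical above 0.5 rad).
Of jar1, jar2, jar3, jar4 only 2 to 4 are there at a start; the rules pass over those that are not, and their reading is None.
At some moment in a run one of jar1, jar2, jar3, jar4 may be knocked a few centimetres aside while the robot is not near it.
It also fails if it takes over 208 s, if anything falls off the work surface, if the arm or the gripper's body presses on something with over 40 N, if the wrist force passes 120 N, or if a joint passes its speed limit or range.

## Working session

There is one attempt and no reset: what is moved stays moved. The work goes in short steps, Python scripts to look and compute and a tool call to move; the robot and the scene stay as the last step left them, time stands still between calls to the robot, and variables do not carry over. Pictures are saved under pics/ and viewed, at most 14 in all, crops included, and the job is handed in when it is done.

Besides the shell and the picture viewer there is one more tool, called after ">>>" by a JSON object that holds its "method" and its "body". apply_moves: Moves the arm, as the interface text tells. Its arguments: {"type":"object","properties":{"deltas":{"type":"array"},"grip_force":{"type":"number"}},"required":["deltas"]}

```bash
ls; mkdir -p pics
cat > h.py <<'E'
import numpy as np, cv2
from rig import r
from scipy.spatial.transform import Rotation as Ro
def cam(n):
    s=r.sense(); f=r.grab_frame(n)
    if n=='wrist':
        T=np.eye(4); T[:3,:3]=Ro.from_euler('xyz',s['tcp_rot']).as_matrix(); T[:3,3]=s['eef_pos']
        f['M']=T@np.array(f['T_tool_cam'])
    else:
        M=np.eye(4); R=np.array(f['rotation'])
        M[:3,:3]=R if R.shape==(3,3) else Ro.from_euler('xyz',R).as_matrix(); M[:3,3]=f['eye']; f['M']=M
    return f
def rays(f,uv):
    K=np.array([[f['fx'],0,f['cx']],[0,f['fy'],f['cy']],[0,0,1.]])
    p=cv2.undistortPoints(np.float64(uv).reshape(-1,1,2),K,np.float64(f['dist'])).reshape(-1,2)
    return np.c_[p[:,0],-p[:,1],-np.ones(len(p))]@f['M'][:3,:3].T
def onz(f,uv,z):
    d=rays(f,uv); e=f['M'][:3,3]; return e+d*((z-e[2])/d[:,2])[:,None]
def cloud(f):
    v,u=np.mgrid[0:400,0:640]; d=rays(f,np.c_[u.ravel(),v.ravel()])
    P=f['M'][:3,3]+d*f['z_map'].reshape(-1,1); P[f['z_map'].ravel()==0]=np.nan
    return P.reshape(400,640,3)
E
python3 - <<'E'
from h import *
print(r.sense())
for n in('scene','side'):
    f=cam(n); cv2.imwrite(f'pics/{n}0.png',f['img']); np.savez(f'{n}0.npz',P=cloud(f),img=f['img'])
    print(n,f['M'].round(3).tolist(),f['fx'],f['cx'],f['cy'],f['dist'])
E
```

```text
pics
{'clock': 0.0, 'qpos': array([ 1.12561890e+00,  3.53643381e-01,  1.63418521e+00,  1.94143524e-05,
        1.15519979e+00, -2.40489040e-03]), 'qvel': array([ 6.74474966e-04,  9.72472122e-06,  7.02416200e-05, -5.94669477e-04,
        7.73230258e-04,  4.88125685e-04]), 'joint_efforts': array([-8.29967485e-04, -6.05239534e+01, -3.42077494e+01,  5.06554431e-05,
        9.00994783e-03,  1.74065157e-06]), 'eef_pos': array([267.66816382, 564.49727857, 403.94263191]), 'tcp_rot': array([-3.14015697e+00, -2.12031690e-05,  2.69881225e+00]), 'contact_force': array([-0.32371328,  0.3111006 ,  0.67963742]), 'wrist_torque': array([ 0.00431067, -0.01848055, -0.00967403]), 'grasp_force': 0.0, 'opening': 0.9991935556396966}
scene [[0.835, -0.449, 0.318, 905.526], [0.551, 0.684, -0.479, -584.427], [-0.002, 0.575, 0.818, 1057.77], [0.0, 0.0, 0.0, 1.0]] 395.90859936943934 318.3510984869645 198.44872454594892 [0.03112277 0.         0.         0.         0.        ]
side [[0.902, 0.26, -0.345, 181.914], [-0.431, 0.504, -0.748, -807.746], [-0.021, 0.824, 0.567, 727.786], [0.0, 0.0, 0.0, 1.0]] 392.46134321435665 326.71930709512395 201.74693214190765 [-0.01409091  0.          0.          0.          0.        ]
```

View pics/scene0.png

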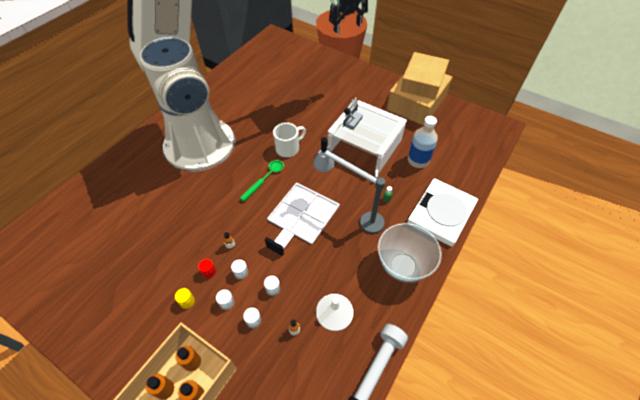

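View pics/side0.png

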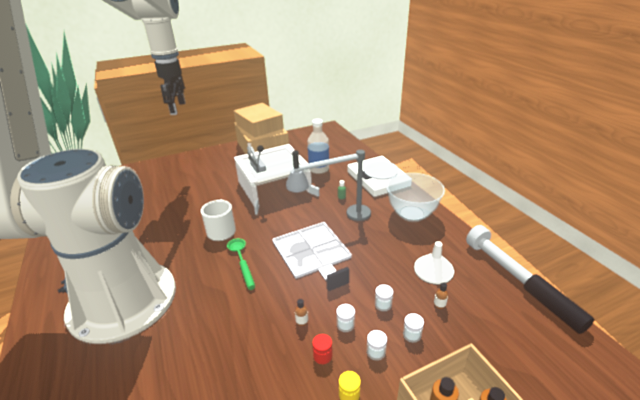

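The scene view shows four white jars at about (240,269), (225,299), (272,285) and (252,318). The tray is at (304,212) with its handle at (275,245), the hood at (366,135) with its lever at (350,108), and the lamp knob at (323,145) with its post at (378,185). The side view agrees.

```bash
cat > m.py <<'E'
from h import *
S=np.load('scene0.npz'); D=np.load('side0.npz')
def clus(P,m,amin=8):
    n,l,s,c=cv2.connectedComponentsWithStats(m.astype(np.uint8))
    for i in range(1,n):
        if s[i,4]>=amin:
            q=P[l==i]; print(c[i].round(),s[i,4],'mean',q.mean(0).round(),'min',q.min(0).round(),'max',q.max(0).round())
for nm,Z in(('scene',S),('side',D)):
    P=Z['P']; x,y,z=P[...,0],P[...,1],P[...,2]
    inb=(x>200)&(x<1000)&(y<450)&(y>-600)
    print(nm,'40-52'); clus(P,inb&(z>43)&(z<53)&(y<0),15)
    print('hi 195-270'); clus(P,inb&(z>212)&(z<270)&(x>250))
    print('120-190'); clus(P,inb&(z>125)&(z<200)&(x>350))
    print('rim 7-15');clus(P,inb&(z>7)&(z<15),60)
    print('hood 88-104');clus(P,inb&(z>88)&(z<104),40)
E
python3 m.py
```

```text
scene 40-52
[228. 239.] 38 mean [ 374. -257.   47.] min [ 359. -267.   44.] max [ 383. -244.   53.]
[273. 243.] 76 mean [ 492. -196.   50.] min [ 461. -202.   44.] max [ 521. -188.   53.]
[386. 245.] 37 mean [766. -21.  48.] min [762. -45.  43.] max [774.  -1.  52.]
[205. 265.] 151 mean [ 374. -355.   49.] min [ 355. -374.   43.] max [ 394. -333.   53.]
[239. 266.] 144 mean [ 454. -307.   49.] min [ 436. -325.   43.] max [ 472. -287.   53.]
[427. 268.] 32 mean [895. -24.  48.] min [889. -49.  43.] max [898.  -0.  53.]
[271. 283.] 152 mean [ 560. -296.   49.] min [ 541. -314.   43.] max [ 578. -276.   53.]
[182. 295.] 175 mean [ 384. -453.   49.] min [ 364. -472.   44.] max [ 404. -434.   53.]
[223. 296.] 173 mean [ 478. -396.   49.] min [ 458. -415.   44.] max [ 497. -377.   53.]
[334. 308.] 88 mean [ 740. -261.   47.] min [ 719. -277.   43.] max [ 758. -235.   53.]
[251. 315.] 178 mean [ 571. -394.   49.] min [ 550. -413.   43.] max [ 588. -374.   53.]
[294. 326.] 47 mean [ 679. -358.   48.] min [ 664. -367.   43.] max [ 689. -344.   53.]
[387. 334.] 52 mean [ 884. -244.   48.] min 
[... 4539 characters left out ...]
  88.  15.]
[433. 275.] 207 mean [ 716. -277.   11.] min [ 684. -307.    7.] max [ 782. -208.   15.]
[466. 383.] 208 mean [ 593. -536.    9.] min [ 565. -565.    7.] max [ 606. -514.   15.]
hood 88-104
[268. 164.] 1333 mean [488. 317.  95.] min [398. 225.  88.] max [600. 421. 104.]
[318. 149.] 85 mean [680. 337.  96.] min [652. 324.  88.] max [724. 376. 104.]
[302. 161.] 49 mean [594. 278. 100.] min [582. 253.  93.] max [604. 320. 103.]
[415. 188.] 546 mean [832. -27.  96.] min [ 743. -114.   88.] max [913.  56. 104.]
[450. 368.] 457 mean [ 542. -533.   90.] min [ 448. -600.   88.] max [ 609. -510.   94.]
[445. 391.] 94 mean [ 502. -565.   96.] min [ 496. -575.   88.] max [ 515. -545.  104.]
```

Run:
```python
import cv2
a=cv2.imread('pics/scene0.png')[80:260,240:460]; b=cv2.imread('pics/side0.png')[110:290,220:440]
cv2.imwrite('pics/z1.png',cv2.resize(cv2.hconcat([a,b]),(800,327),interpolation=cv2.INTER_CUBIC))
```

```text
(no output)
```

View pics/z1.png

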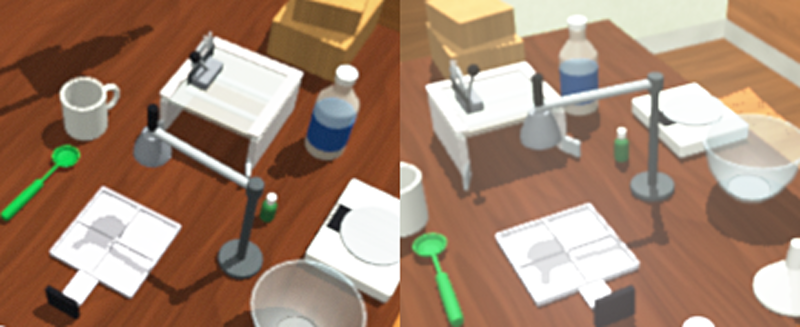

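The crop shows the lever's black ball leaning to the mouth side, beside the quadrant on the hood roof. The tray is nearly square with the hood's axis, and the knob is at the arm's free end. I'll fit the tray, hood and lever poses next.

Run:
```python
from h import *
for nm in('scene','side'):
    Z=np.load(nm+'0.npz'); P=Z['P']; g=Z['img'].astype(int).sum(2); x,y,z=P[...,0],P[...,1],P[...,2]
    def rect(m,t):
        q=P[m][:,:2].astype(np.float32); print(nm,t,len(q),cv2.minAreaRect(q))
    m=((z>1.5)&(z<16)&(x>380)&(x<590)&(y>-175)&(y<70)&(g>330)).astype(np.uint8)
    m=cv2.morphologyEx(m,cv2.MORPH_OPEN,np.ones((3,3)))
    n,l,s,c=cv2.connectedComponentsWithStats(m); k=1+s[1:,4].argmax(); print(c[k],s[k]); rect(l==k,'tray')
    rect((z>88)&(z<106)&(x>380)&(x<620)&(y>215)&(y<430),'hood')
    q=P[(z>20)&(z<56)&(x>440)&(x<535)&(y>-210)&(y<-185)]; print('handle',q.mean(0).round(1),np.polyfit(q[:,0],q[:,1],1),q.min(0),q.max(0))
    mm=(z>110)&(z<215)&(x>420)&(x<480)&(y>225)&(y<400)
    for lo in range(110,215,10):
        a=P[mm&(z>lo)&(z<=lo+10)]; b=P[mm&(z>lo)&(z<=lo+10)&(g<200)]
        if len(a): print(lo,len(a),a.min(0).round(),a.max(0).round(),'dark',len(b),b.mean(0).round() if len(b) else '')
```

```text
[306.1462069  219.04206897] [ 275  190   62   56 1450]
scene tray 1450 ((504.23199462890625, -59.52430725097656), (132.10519409179688, 226.54840087890625), 1.5831992626190186)
scene hood 2132 ((504.8484191894531, 321.2076416015625), (204.0897216796875, 190.95700073242188), 1.2933762073516846)
handle [ 494.4 -197.6   42.6] [ 3.95838178e-02 -2.17169560e+02] [ 460.92182724 -202.33267033   20.04033708] [ 521.91337554 -188.10270365   55.87819141]
110 147 [440. 259. 110.] [474. 361. 119.] dark 4 [444. 290. 115.]
120 30 [440. 262. 120.] [459. 357. 130.] dark 13 [442. 307. 126.]
130 36 [437. 263. 130.] [459. 361. 138.] dark 6 [444. 304. 132.]
140 18 [438. 271. 141.] [460. 355. 150.] dark 0 
150 21 [438. 265. 151.] [461. 352. 160.] dark 0 
160 21 [437. 273. 161.] [461. 340. 170.] dark 0 
170 11 [439. 293. 170.] [444. 341. 180.] dark 0 
180 16 [439. 247. 180.] [467. 321. 190.] dark 8 [462. 250. 187.]
190 26 [449. 248. 190.] [466. 265. 199.] dark 22 [458. 254. 194.]
[310.85003658 249.65983906] [ 273  222   78   57 2734]
side tray 2734 ((486.7130126953125, -45.217742919921875), (180.29945373535156, 224.7657928466797), 0.009681593626737595)
side hood 1412 ((500.7932434082031, 322.7107849121094), (202.821533203125, 195.16004943847656), 1.7726941108703613)
handle [ 485.1 -198.7   40.5] [ 5.86507866e-03 -2.01530532e+02] [ 457.19121326 -203.08506751   20.07931185] [ 516.83951714 -188.5384039    55.36188816]
110 86 [432. 259. 110.] [469. 361. 120.] dark 0 
120 33 [434. 258. 120.] [453. 365. 130.] dark 0 
130 34 [434. 262. 131.] [452. 364. 140.] dark 0 
140 17 [434. 275. 142.] [455. 342. 150.] dark 0 
150 28 [434. 270. 151.] [453. 352. 160.] dark 0 
160 25 [434. 272. 160.] [456. 347. 170.] dark 0 
170 17 [434. 265. 170.] [454. 340. 177.] dark 0 
180 19 [435. 245. 180.] [461. 323. 190.] dark 1 [450. 248. 187.]
190 25 [443. 245. 191.] [463. 263. 199.] dark 0
```

>>> {"method": "apply_moves", "body": {"deltas": [{"claw": -0.3,"delta_pos": [0,0,-5],"yaw": 0.18},{"claw": -0.3,"delta_pos": [0,0,-2.6],"yaw": 0.18},{"claw": -0.3,"delta_pos": [0,0,0],"yaw": 0.18},{"claw": -0.3,"delta_pos": [0,0,0],"yaw": 0.18},{"claw": -0.3,"delta_pos": [0,0,0],"yaw": 0.18},{"claw": -0.3,"delta_pos": [0,0,0],"yaw": 0.18},{"claw": -0.3,"delta_pos": [0,0,0],"yaw": 0.18},{"claw": -0.3,"delta_pos": [0,0,0],"yaw": 0.18}], "grip_force": 20}}

```text
clock: 1.1
eef_pos: [267.7, 564.6, 480.2]
tcp_rot: [-3.141, 0.001, 1.253]
contact_force: [-0.3, -0.8, -0.5]
opening: 0.649
grasp_force: 0.0
```

>>> {"method": "apply_moves", "body": {"deltas": [{"claw": 0.2,"delta_pos": [0,0,0],"yaw": 0.179},{"claw": 0.2,"delta_pos": [0,0,0],"yaw": 0.179},{"claw": 0.2,"delta_pos": [0,0,0],"yaw": 0.179},{"claw": 0.2,"delta_pos": [0,0,0],"yaw": 0.179},{"claw": 0.2,"delta_pos": [0,0,0],"yaw": 0.179},{"claw": 0.2,"delta_pos": [0,0,0],"yaw": 0.179},{"claw": 0.2,"delta_pos": [0,0,0],"yaw": 0.179}]}}

```text
clock: 1.98
eef_pos: [267.7, 564.6, 480.2]
tcp_rot: [3.141, 0.0, -0.0]
contact_force: [0.0, -0.4, -0.5]
opening: 0.4
grasp_force: 0.0
```

>>> {"method": "apply_moves", "body": {"deltas": [{"claw": 0.2,"delta_pos": [2.1,4.5,0],"yaw": 0},{"claw": 0.2,"delta_pos": [2.1,4.5,0],"yaw": 0},{"claw": 0.2,"delta_pos": [2.1,4.5,0],"yaw": 0},{"claw": 0.2,"delta_pos": [2.1,4.5,0],"yaw": 0},{"claw": 0.2,"delta_pos": [2.1,4.5,0],"yaw": 0},{"claw": 0.2,"delta_pos": [2.1,4.5,0],"yaw": 0},{"claw": 0.2,"delta_pos": [2.1,4.5,0],"yaw": 0},{"claw": 0.2,"delta_pos": [2.1,4.5,0],"yaw": 0}]}}

```text
clock: 2.98
eef_pos: [438.2, 204.1, 480.6]
tcp_rot: [3.142, 0.0, 0.006]
contact_force: [-0.1, 0.2, 0.6]
opening: 0.399
grasp_force: 0.0
```

Run:
```python
from h import *
f=cam('wrist'); cv2.imwrite('pics/w1.png',f['img']); P=cloud(f); np.savez('w1.npz',P=P,img=f['img'])
s=r.sense(); print(s['eef_pos'],s['tcp_rot'],f['M'].round(3).tolist())
for v in range(20,400,60): print(v,[tuple(P[v,u].round().astype(int)) if P[v,u][0]==P[v,u][0] else None for u in range(40,640,80)])
```

```text
[439.77509977 200.43445912 480.51624501] [ 3.13830919e+00 -1.02939238e-03  5.08386261e-03] [[0.006, 0.955, 0.297, 513.715], [-1.0, 0.005, 0.002, 204.725], [0.0, -0.297, 0.955, 450.058], [0.0, 0.0, 0.0, 1.0]]
20 [(np.int64(609), np.int64(530), np.int64(38)), (np.int64(594), np.int64(400), np.int64(97)), (np.int64(593), np.int64(318), np.int64(99)), (np.int64(593), np.int64(239), np.int64(97)), (np.int64(616), np.int64(146), np.int64(-1)), (np.int64(617), np.int64(44), np.int64(1)), (np.int64(571), np.int64(61), np.int64(207)), (np.int64(622), np.int64(-167), np.int64(1))]
80 [(np.int64(540), np.int64(530), np.int64(57)), (np.int64(537), np.int64(408), np.int64(99)), (np.int64(537), np.int64(326), np.int64(92)), (np.int64(537), np.int64(240), np.int64(92)), (np.int64(543), np.int64(143), np.int64(1)), (np.int64(544), np.int64(36), np.int64(3)), (np.int64(531), np.int64(57), np.int64(212)), (np.int64(549), np.int64(-186), np.int64(1))]
140 [(np.int64(463), np.int64(596), np.int64(0)), (np.int64(463), np.int64(479), np.int64(0)), (np.int64(473), np.int64(331), np.int64(93)), (np.int64(47
[... 1000 characters left out ...]
1)), (np.int64(158), np.int64(534), np.int64(0)), (np.int64(445), np.int64(242), np.int64(362)), (np.int64(163), np.int64(259), np.int64(1)), (np.int64(432), np.int64(186), np.int64(345)), (np.int64(450), np.int64(165), np.int64(368)), (np.int64(163), np.int64(-150), np.int64(2)), (np.int64(160), np.int64(-296), np.int64(0))]
380 [(np.int64(19), np.int64(715), np.int64(0)), (np.int64(448), np.int64(252), np.int64(390)), (np.int64(30), np.int64(409), np.int64(1)), (np.int64(449), np.int64(213), np.int64(389)), (np.int64(456), np.int64(194), np.int64(396)), (np.int64(429), np.int64(163), np.int64(371)), (np.int64(451), np.int64(154), np.int64(391)), (np.int64(26), np.int64(-336), np.int64(1))]
```

View pics/w1.png

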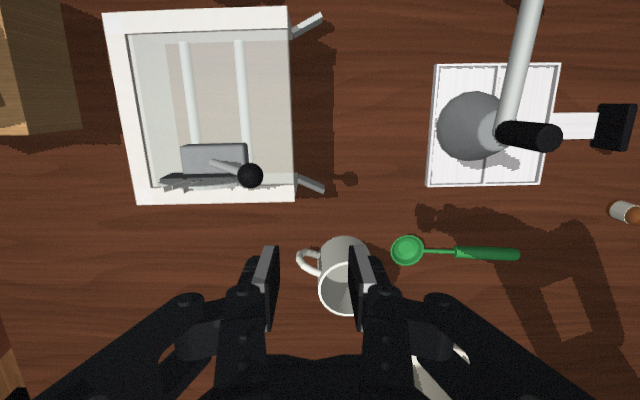

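The wrist view shows the hood (roof 105–295, 8–205), lever ball at (249,175), knob top at about (545,137), and the tray (428–560, 63–187) with its handle at (615,127).

Run:
```python
from h import *
Z=np.load('w1.npz'); P=Z['P']; g=Z['img'].astype(int).sum(2); x,y,z=P[...,0],P[...,1],P[...,2]
R=lambda m:cv2.minAreaRect(P[m][:,:2].astype(np.float32))
print('hood',R((z>94)&(z<104)&(x>380)&(x<620)&(y>215)&(y<430)))
q=P[(z>7)&(z<16)&(x>390)&(x<580)&(y>-155)&(y<40)]; print('tray',cv2.minAreaRect(q[:,:2].astype(np.float32)))
q=P[(z>250)&(z<265)&(x<600)&(y<120)]; print('knobtop',len(q),q.mean(0),q.min(0),q.max(0))
q=P[(z>45)&(z<58)&(x>440)&(x<540)&(y>-215)&(y<-180)]; print('handle',len(q),q.mean(0),q.min(0),q.max(0),np.polyfit(q[:,0],q[:,1],1))
q=P[(z>178)&(z<205)&(x>430)&(x<480)&(y>235)&(y<270)]; print('ball',len(q),q.mean(0),q.min(0),q.max(0))
q=P[(z>108)&(z<175)&(x>420)&(x<480)&(y>240)&(y<380)&(g>0)]; print('quad',q.min(0),q.max(0))
q=P[(z>200)&(z<215)&(x>510)&(x<640)&(y>20)&(y<90)]; print('arm',np.polyfit(q[:,0],q[:,1],1),q.mean(0))
```

```text
hood ((502.1518249511719, 322.64453125), (203.37820434570312, 186.78988647460938), 1.6883046627044678)
tray ((484.6619873046875, -56.87549591064453), (166.14085388183594, 196.29849243164062), 0.9359710216522217)
knobtop 794 [494.96243471  62.43914809 256.27272903] [485.94025036  51.87262341 250.01619209] [503.42990768  70.07596005 259.68139807]
handle 579 [ 489.7410597  -192.34143571   49.98403193] [ 459.08247733 -201.41950891   45.03232789] [ 518.20890044 -186.33911006   53.36366875] [ 2.48839608e-02 -2.04528133e+02]
ball 531 [455.77899709 257.16607095 193.37919462] [443.82801335 247.75243962 183.7319908 ] [465.01272737 269.00727878 198.60232143]
quad [435.28472334 271.07833537 108.21172351] [471.33517042 362.29809021 174.94970667]
arm [-6.77859506e-02  9.65515430e+01] [547.85274285  59.41482405 210.12237564]
```

>>> {"method": "apply_moves", "body": {"deltas": [{"claw": 0.2,"delta_pos": [2.0,4.7,0],"yaw": 0},{"claw": 0.2,"delta_pos": [2.0,4.7,0],"yaw": 0},{"claw": 0.2,"delta_pos": [1.6,4.6,0],"yaw": 0.068},{"claw": 0.2,"delta_pos": [0,0,0],"yaw": 0},{"claw": 0.2,"delta_pos": [0,0,4],"yaw": 0},{"claw": 0.2,"delta_pos": [0,0,4.2],"yaw": 0},{"claw": 0.2,"delta_pos": [0,0,0],"yaw": 0}]}}

```text
clock: 3.9
eef_pos: [493.3, 66.6, 396.2]
tcp_rot: [3.141, 0.006, -0.061]
contact_force: [-0.0, 0.2, 0.5]
opening: 0.399
grasp_force: 0.0
```

Run:
```python
from h import *
s=r.sense(); print(s['eef_pos'],s['tcp_rot'],s['contact_force'])
f=cam('wrist'); P=cloud(f); m=(P[...,2]>249)&(P[...,2]<262)&(P[...,0]<530); 
q=P[m]; print(len(q),q.mean(0),q.min(0),q.max(0))
# plan arc in tool coords
H=np.array([684,47.]); a0=np.pi-0.068; n=9
p=np.array(s['eef_pos'][:2]); yaw=s['tcp_rot'][2]
for i in range(1,n+1):
    a=a0+1.45*i/n; t=H+190*np.array([np.cos(a),np.sin(a)]); d=t-p
    print(i,t.round(),np.round([d@[np.cos(yaw),np.sin(yaw)]/10,d@[np.sin(yaw),-np.cos(yaw)]/10],2)); p=t; yaw+=1.45/n
```

```text
[493.26256311  66.58048909 396.17241867] [ 3.14068615  0.0062249  -0.06129069] [-0.02680995  0.20757331  0.51853377]
3342 [497.27246048  63.24825004 256.49121466] [479.50487569  35.5095049  249.00154532] [505.68543634  97.17085545 261.99980933]
1 [495.  29.] [0.38 3.71]
2 [500.  -1.] [0.23 3.05]
3 [510. -30.] [0.23 3.05]
4 [525. -57.] [0.23 3.05]
5 [543. -81.] [0.23 3.05]
6 [ 566. -102.] [0.23 3.05]
7 [ 591. -119.] [0.23 3.05]
8 [ 619. -131.] [0.23 3.05]
9 [ 648. -140.] [0.23 3.05]
```

>>> {"method": "apply_moves", "body": {"deltas": [{"claw": 0.2,"delta_pos": [0.38,3.7,0],"yaw": -0.161},{"claw": 0.2,"delta_pos": [0.23,3.05,0],"yaw": -0.161},{"claw": 0.2,"delta_pos": [0.23,3.05,0],"yaw": -0.161},{"claw": 0.2,"delta_pos": [0.23,3.05,0],"yaw": -0.161},{"claw": 0.2,"delta_pos": [0.23,3.05,0],"yaw": -0.161},{"claw": 0.2,"delta_pos": [0.23,3.05,0],"yaw": -0.161},{"claw": 0.2,"delta_pos": [0.23,3.05,0],"yaw": -0.161},{"claw": 0.2,"delta_pos": [0.23,3.05,0],"yaw": -0.161}]}}

```text
clock: 4.95
eef_pos: [621.5, -132.3, 401.3]
tcp_rot: [3.139, -0.0, 1.231]
contact_force: [-0.8, 1.5, -0.4]
opening: 0.403
grasp_force: 0.5
```

>>> {"method": "apply_moves", "body": {"deltas": [{"claw": 0.2,"delta_pos": [0.2,2.5,0],"yaw": -0.161},{"claw": 0.2,"delta_pos": [0.1,0.8,0],"yaw": 0},{"claw": 0.2,"delta_pos": [0,0,0],"yaw": 0},{"claw": 0.2,"delta_pos": [0,0,0],"yaw": 0}]}}

```text
clock: 5.45
eef_pos: [652.1, -138.7, 400.1]
tcp_rot: [-3.142, 0.0, 1.384]
contact_force: [-3.9, -1.1, 3.3]
opening: 0.402
grasp_force: 2.2
```

Run:
```python
from h import *
f=cam('wrist'); P=cloud(f); x,y,z=[P[...,i] for i in range(3)]
q=P[(z>198)&(z<216)&(x>600)&(x<720)&(y<20)&(y>-110)]; print(len(q),q.mean(0),q.min(0),q.max(0),np.polyfit(q[:,1],q[:,0],1)); 
cv2.imwrite('pics/w2.png',f['img'])
```

```text
5607 [660.58402028 -61.44519979 210.92168747] [ 642.91620107 -109.96516979  203.45917393] [676.22521986 -18.36433942 214.63204777] [2.16131784e-01 6.73864281e+02]
```

View pics/w2.png

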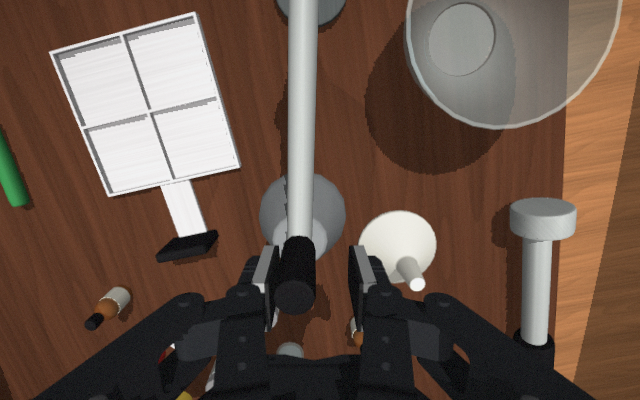

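The lamp arm is at its outer stop, 1.43 rad. The tray is fully visible with its handle at (187,245), and the funnel at (400,245) hasn't been disturbed. Next I'll lift and go to look over the jars.

>>> {"method": "apply_moves", "body": {"deltas": [{"claw": 0.2,"delta_pos": [0,0,-4],"yaw": 0},{"claw": 0.2,"delta_pos": [0,0,-4.5],"yaw": 0},{"claw": -0.5,"delta_pos": [0,0,0],"yaw": 0.173},{"claw": -0.5,"delta_pos": [0,0,0],"yaw": 0.173},{"claw": -0.5,"delta_pos": [0,0,0],"yaw": 0.173},{"claw": -0.5,"delta_pos": [0,0,0],"yaw": 0.173},{"claw": -0.5,"delta_pos": [0,0,0],"yaw": 0.173},{"claw": -0.5,"delta_pos": [0,0,0],"yaw": 0.173}]}}

```text
clock: 6.5
eef_pos: [652.7, -138.6, 484.5]
tcp_rot: [3.141, -0.002, 0.342]
contact_force: [-0.1, 0.7, 0.2]
opening: 0.751
grasp_force: 0.0
```

>>> {"method": "apply_moves", "body": {"deltas": [{"claw": -0.5,"delta_pos": [0,0,0],"yaw": 0.173},{"claw": -0.5,"delta_pos": [0,0,0],"yaw": 0.173},{"claw": -0.5,"delta_pos": [-4.2,4,0],"yaw": 0},{"claw": -0.5,"delta_pos": [-4.2,4,0],"yaw": 0},{"claw": -0.5,"delta_pos": [-4.2,4,0],"yaw": 0},{"claw": -0.5,"delta_pos": [-4.2,4,0],"yaw": 0},{"claw": -0.5,"delta_pos": [-4.2,4,0],"yaw": 0},{"claw": -0.5,"delta_pos": [0,0,0],"yaw": 0}]}}

```text
clock: 7.5
eef_pos: [440.8, -341.5, 484.7]
tcp_rot: [3.14, -0.001, -0.003]
contact_force: [0.7, 0.2, -0.2]
opening: 0.748
grasp_force: 0.0
```

```bash
cat > jars.py <<'E'
from h import *
import sys
f=cam('wrist'); P=cloud(f); x,y,z=[P[...,i] for i in range(3)]; im=f['img']; cv2.imwrite(sys.argv[1],im)
s=r.sense(); print(s['clock'],s['eef_pos'].round(1),s['tcp_rot'].round(4))
hsv=cv2.cvtColor(im,cv2.COLOR_BGR2HSV)
m=((z>43)&(z<54)&(x>380)&(x<640)&(y<20)&(y>-500)&(hsv[...,1]<70)).astype(np.uint8)
n,l,st,c=cv2.connectedComponentsWithStats(m)
for i in range(1,n):
    if st[i,4]>150:
        q=P[l==i]; print('jar',c[i].round(),st[i,4],q.mean(0).round(1),((q.min(0)+q.max(0))/2).round(1),(q.max(0)-q.min(0)).round())
m=(z>1.8)&(z<15)&(x>370)&(x<600)&(y>-175)&(y<80)&(hsv[...,1]<60)
m=cv2.morphologyEx(m.astype(np.uint8),cv2.MORPH_OPEN,np.ones((3,3))); n,l,st,c=cv2.connectedComponentsWithStats(m); k=1+st[1:,4].argmax()
q=P[(l==k)]; 
for lo in (0,): print('tray',q.min(0).round(1),q.max(0).round(1),cv2.minAreaRect(q[:,:2].astype(np.float32)))
q=P[(z>46)&(z<56)&(x>430)&(x<550)&(y>-215)&(y<-175)]
if len(q): print('handle',len(q),q.mean(0).round(1),q.min(0).round(1),q.max(0).round(1),np.polyfit(q[:,0],q[:,1],1))
E
python3 jars.py pics/w3.png
```

```text
7.55 [ 442.2 -340.5  484.6] [ 3.1408e+00 -1.9000e-03 -1.4000e-03]
jar [358.  57.] 878 [ 568.4 -394.8   48.2] [ 568.  -395.3   47.2] [37. 38.  7.]
jar [274.  68.] 865 [ 557.3 -295.5   48.1] [ 557.4 -295.3   47.4] [37. 38.  8.]
jar [197. 125.] 442 [ 490.5 -196.5   50.6] [ 489.5 -195.9   48.3] [56. 12. 11.]
jar [356. 136.] 738 [ 476.2 -396.4   48.4] [ 476.3 -396.4   47. ] [38. 38.  8.]
jar [286. 156.] 704 [ 451.5 -307.    48.4] [ 450.9 -306.7   46.9] [38. 39.  8.]
tray [ 400.3 -174.3    1.8] [568.2  52.   13.8] ((484.9632873535156, -60.779945373535156), (164.81358337402344, 226.5587615966797), 1.7107216119766235)
handle 485 [ 490.5 -196.6   50.6] [ 460.  -202.4   46.1] [ 518.8 -189.7   54.4] [ 2.70845959e-02 -2.09904751e+02]
```

View pics/w3.png

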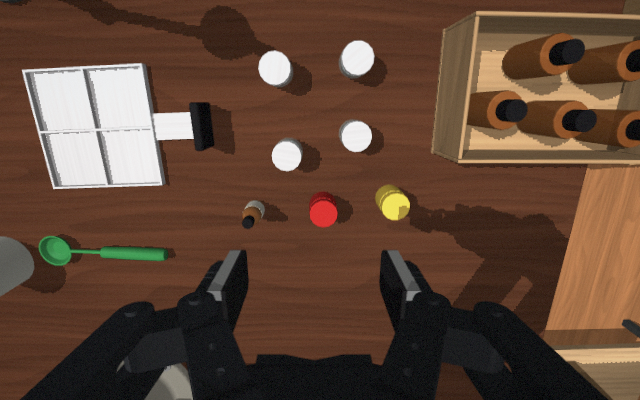

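The view shows four jars at (275,68), (357,59), (287,155) and (356,136). The tray's top corners are near (25,71), (143,64), (162,187) and (53,188), with the handle at (202,126).

Run:
```python
from h import *
f=cam('wrist')
c=onz(f,[(24,71),(144,64),(163,187),(53,188)],11); print(c.round(1), c.mean(0), [np.linalg.norm(c[i]-c[(i+1)%4]).round(1) for i in range(4)])
print(onz(f,[(93,131)],11))
print(onz(f,[(192,102),(209,102),(196,150),(213,150)],51))
```

```text
[[ 563.1   44.9   11. ]
 [ 568.7 -119.6   11. ]
 [ 402.7 -122.1   11. ]
 [ 401.7   42.9   11. ]] [484.03726152 -38.47197723  11.        ] [np.float64(164.6), np.float64(166.1), np.float64(165.0), np.float64(161.3)]
[[483.32543145 -34.53587014  11.        ]]
[[ 520.19141368 -192.43614642   51.        ]
 [ 520.03329202 -213.32939187   51.        ]
 [ 461.58557976 -191.12204571   51.        ]
 [ 461.48108416 -212.89913245   51.        ]]
```

>>> {"method": "apply_moves", "body": {"deltas": [{"claw": -0.5,"delta_pos": [0.9,-3.35,4],"yaw": 0},{"claw": -0.5,"delta_pos": [0,0,5.5],"yaw": 0},{"claw": -0.5,"delta_pos": [0,0,5.5],"yaw": 0},{"claw": -0.5,"delta_pos": [0,0,5.5],"yaw": 0},{"claw": -0.5,"delta_pos": [0,0,5],"yaw": 0},{"claw": -0.5,"delta_pos": [0,0,4.3],"yaw": 0},{"claw": -0.5,"delta_pos": [0,0,0],"yaw": 0},{"claw": 0.5,"delta_pos": [0,0,0],"yaw": 0}], "grip_force": 30}}

```text
clock: 8.6
eef_pos: [453.3, -305.9, 187.0]
tcp_rot: [3.141, -0.001, 0.004]
contact_force: [0.1, -0.8, 0.5]
opening: 0.551
grasp_force: 0.0
```

>>> {"method": "apply_moves", "body": {"deltas": [{"claw": 0.5,"delta_pos": [0,0,0],"yaw": 0},{"claw": 0.5,"delta_pos": [0,0,0],"yaw": 0},{"claw": 0.5,"delta_pos": [0,0,-1],"yaw": 0}]}}

```text
clock: 8.98
eef_pos: [452.0, -306.1, 196.5]
tcp_rot: [3.141, -0.0, 0.003]
contact_force: [-0.5, 0.1, -1.7]
opening: 0.46
grasp_force: 30.4
```

>>> {"method": "apply_moves", "body": {"deltas": [{"claw": 0.5,"delta_pos": [0,0,-5],"yaw": 0},{"claw": 0.5,"delta_pos": [0,-2,-3],"yaw": 0},{"claw": 0.5,"delta_pos": [-0.1,-4.8,0],"yaw": 0},{"claw": 0.5,"delta_pos": [-0.2,-5,0],"yaw": 0},{"claw": 0.5,"delta_pos": [-0.2,-5,0],"yaw": 0},{"claw": 0.5,"delta_pos": [-0.2,-5,0],"yaw": 0},{"claw": 0.5,"delta_pos": [-0.1,-5,0],"yaw": 0},{"claw": 0.5,"delta_pos": [0,-4,0],"yaw": 0}]}}

```text
clock: 9.98
eef_pos: [442.7, 3.4, 276.6]
tcp_rot: [3.142, -0.001, 0.003]
contact_force: [0.5, -0.4, 0.1]
opening: 0.459
grasp_force: 30.7
```

>>> {"method": "apply_moves", "body": {"deltas": [{"claw": 0.5,"delta_pos": [0,0,4],"yaw": 0},{"claw": 0.5,"delta_pos": [0,0,3],"yaw": 0},{"claw": 0.5,"delta_pos": [0,0,1.3],"yaw": 0},{"claw": 0.5,"delta_pos": [0,0,0],"yaw": 0}]}}

```text
clock: 10.48
eef_pos: [443.1, 1.7, 192.7]
tcp_rot: [3.142, 0.001, 0.002]
contact_force: [0.7, -0.4, -1.4]
opening: 0.46
grasp_force: 30.8
```

>>> {"method": "apply_moves", "body": {"deltas": [{"claw": 0.5,"delta_pos": [0,0,0.3],"yaw": 0},{"claw": -0.3,"delta_pos": [0,0,0],"yaw": 0},{"claw": -0.3,"delta_pos": [0,0,0],"yaw": 0},{"claw": -0.3,"delta_pos": [0,0,-3.5],"yaw": 0},{"claw": -0.3,"delta_pos": [0,0,-5],"yaw": 0},{"claw": -0.5,"delta_pos": [1.5,4.5,-3],"yaw": 0},{"claw": -0.5,"delta_pos": [1.5,5,-3],"yaw": 0},{"claw": -0.5,"delta_pos": [1.5,5,-3],"yaw": 0}]}}

```text
clock: 11.48
eef_pos: [488.6, -144.4, 366.4]
tcp_rot: [3.141, -0.001, 0.003]
contact_force: [1.2, 0.5, 0.5]
opening: 0.75
grasp_force: 0.0
```

>>> {"method": "apply_moves", "body": {"deltas": [{"claw": -0.5,"delta_pos": [1.5,5,-3],"yaw": 0},{"claw": -0.5,"delta_pos": [1,3,-3],"yaw": 0},{"claw": -0.5,"delta_pos": [1,3,0],"yaw": 0},{"claw": -0.5,"delta_pos": [0,0,0],"yaw": 0}]}}

```text
clock: 11.98
eef_pos: [524.0, -254.6, 425.2]
tcp_rot: [3.141, -0.001, 0.001]
contact_force: [-0.4, 0.1, -0.7]
opening: 0.748
grasp_force: 0.0
```

```bash
python3 jars.py pics/w4.png
```

```text
12.025 [ 523.6 -253.5  424.7] [-3.1414e+00  2.0000e-04  1.3000e-03]
jar [442. 133.] 1046 [ 569.  -393.6   48.2] [ 568.3 -394.5   47.4] [38. 39.  8.]
jar [351. 143.] 1000 [ 557.9 -295.1   48.4] [ 557.3 -295.1   47.1] [38. 38.  8.]
jar [261. 202.] 506 [ 491.1 -195.6   50.9] [ 490.  -195.1   48.2] [58. 13. 10.]
jar [434. 213.] 801 [ 477.4 -395.3   48.4] [ 477.  -396.    47.2] [37. 37.  8.]
jar [101. 240.] 860 [443.7  -0.9  50.7] [442.3   0.8  48.3] [39. 38. 11.]
tray [ 396.6 -175.     1.8] [568.8  46.5  15. ] ((482.8500671386719, -65.19538116455078), (169.4825439453125, 220.47581481933594), 1.3893519639968872)
handle 537 [ 490.3 -195.6   51. ] [ 459.6 -201.8   46.3] [ 518.9 -188.5   53.4] [ 2.92281899e-02 -2.09918054e+02]
```

>>> {"method": "apply_moves", "body": {"deltas": [{"claw": -0.5,"delta_pos": [3.4,4.15,2],"yaw": 0},{"claw": -0.5,"delta_pos": [0,0,5.5],"yaw": 0},{"claw": -0.5,"delta_pos": [0,0,5.5],"yaw": 0},{"claw": -0.5,"delta_pos": [0,0,5.5],"yaw": 0},{"claw": -0.5,"delta_pos": [0,0,5.2],"yaw": 0},{"claw": -0.5,"delta_pos": [0,0,0],"yaw": 0},{"claw": 0.5,"delta_pos": [0,0,0],"yaw": 0},{"claw": 0.5,"delta_pos": [0,0,0],"yaw": 0}]}}

```text
clock: 13.02
eef_pos: [559.0, -294.6, 190.4]
tcp_rot: [3.14, -0.004, 0.003]
contact_force: [1.0, -0.2, -1.1]
opening: 0.46
grasp_force: 30.3
```

>>> {"method": "apply_moves", "body": {"deltas": [{"claw": 0.5,"delta_pos": [0,0,0],"yaw": 0},{"claw": 0.5,"delta_pos": [0,0,-5],"yaw": 0},{"claw": 0.5,"delta_pos": [0,0,-4],"yaw": 0}]}}

```text
clock: 13.4
eef_pos: [558.1, -294.4, 280.2]
tcp_rot: [3.141, -0.001, 0.003]
contact_force: [-0.3, 0.1, -1.2]
opening: 0.459
grasp_force: 30.8
```

>>> {"method": "apply_moves", "body": {"deltas": [{"claw": 0.5,"delta_pos": [-0.5,-4.7,0],"yaw": 0},{"claw": 0.5,"delta_pos": [-0.6,-5,0],"yaw": 0},{"claw": 0.5,"delta_pos": [-0.6,-5,0],"yaw": 0},{"claw": 0.5,"delta_pos": [-0.6,-5,0],"yaw": 0},{"claw": 0.5,"delta_pos": [-0.6,-5,0],"yaw": 0},{"claw": 0.5,"delta_pos": [-0.5,-5,0],"yaw": 0},{"claw": 0.5,"delta_pos": [0,0,4],"yaw": 0},{"claw": 0.5,"delta_pos": [0,0,3],"yaw": 0}]}}

```text
clock: 14.4
eef_pos: [523.3, 3.5, 208.0]
tcp_rot: [3.142, -0.002, 0.004]
contact_force: [0.3, -0.4, -1.0]
opening: 0.457
grasp_force: 31.0
```

>>> {"method": "apply_moves", "body": {"deltas": [{"claw": 0.5,"delta_pos": [0,0,1.4],"yaw": 0},{"claw": 0.5,"delta_pos": [0,0,0.2],"yaw": 0},{"claw": 0.5,"delta_pos": [0,0,0],"yaw": 0}]}}

```text
clock: 14.78
eef_pos: [523.6, 2.4, 192.6]
tcp_rot: [-3.142, -0.001, 0.002]
contact_force: [-0.0, -1.2, -0.9]
opening: 0.461
grasp_force: 31.8
```

>>> {"method": "apply_moves", "body": {"deltas": [{"claw": -0.3,"delta_pos": [0,0,0],"yaw": 0},{"claw": -0.3,"delta_pos": [0,0,0],"yaw": 0},{"claw": -0.3,"delta_pos": [0,0,-4],"yaw": 0},{"claw": -0.3,"delta_pos": [0,0,-5.5],"yaw": 0},{"claw": -0.5,"delta_pos": [-1,5,-2.5],"yaw": 0},{"claw": -0.5,"delta_pos": [-1,5,-2.5],"yaw": 0},{"claw": -0.5,"delta_pos": [-1,5,-2.5],"yaw": 0},{"claw": -0.5,"delta_pos": [-1,5,-2.5],"yaw": 0}]}}

```text
clock: 15.78
eef_pos: [483.1, -199.1, 387.9]
tcp_rot: [3.141, -0.001, 0.003]
contact_force: [1.2, 0.5, 0.8]
opening: 0.749
grasp_force: 0.0
```

>>> {"method": "apply_moves", "body": {"deltas": [{"claw": -0.5,"delta_pos": [-0.8,5,-2],"yaw": 0},{"claw": -0.5,"delta_pos": [-0.8,5,-1.5],"yaw": 0},{"claw": -0.5,"delta_pos": [-0.8,4.7,0],"yaw": 0},{"claw": -0.5,"delta_pos": [0,0,0],"yaw": 0}]}}

```text
clock: 16.27
eef_pos: [459.3, -347.2, 422.0]
tcp_rot: [3.14, -0.001, -0.001]
contact_force: [-0.2, -0.7, 0.4]
opening: 0.755
grasp_force: 0.0
```

```bash
python3 jars.py pics/w5.png
```

```text
16.325 [ 459.5 -345.6  421.6] [-3.1414e+00  0.0000e+00  2.0000e-04]
jar [360.  68.] 1205 [ 568.5 -394.6   48.2] [ 568.2 -394.8   46.7] [37. 39.  7.]
jar [  5. 121.] 289 [518.9 -13.6  48.1] [520.   -9.7  48.1] [34. 17. 10.]
jar [173. 147.] 619 [ 490.3 -196.5   50.6] [ 489.4 -196.1   48.2] [58. 13. 10.]
jar [358. 159.] 977 [ 476.6 -396.2   48.4] [ 476.  -396.8   46.9] [38. 39.  7.]
jar [ 13. 190.] 866 [442.7  -4.4  50.2] [442.3  -2.1  48.4] [39. 35. 11.]
tray [ 397.8 -170.5    1.8] [568.5  51.   14.9] ((484.83294677734375, -58.24217224121094), (165.68653869628906, 224.94830322265625), 2.163372039794922)
handle 670 [ 490.4 -196.6   50.6] [ 459.1 -202.8   46. ] [ 519.4 -188.8   53.5] [ 3.70501267e-02 -2.14749263e+02]
```

Next is jar C at (476.5,-396), which goes to bay (446,-78).

>>> {"method": "apply_moves", "body": {"deltas": [{"claw": -0.5,"delta_pos": [1.7,5.05,2],"yaw": 0},{"claw": -0.5,"delta_pos": [0,0,5.5],"yaw": 0},{"claw": -0.5,"delta_pos": [0,0,5.5],"yaw": 0},{"claw": -0.5,"delta_pos": [0,0,5.5],"yaw": 0},{"claw": -0.5,"delta_pos": [0,0,4.9],"yaw": 0},{"claw": -0.5,"delta_pos": [0,0,0],"yaw": 0},{"claw": 0.5,"delta_pos": [0,0,0],"yaw": 0},{"claw": 0.5,"delta_pos": [0,0,0],"yaw": 0}]}}

```text
clock: 17.32
eef_pos: [478.3, -395.5, 190.3]
tcp_rot: [3.139, -0.003, 0.003]
contact_force: [-0.7, -0.3, -0.2]
opening: 0.458
grasp_force: 30.3
```

>>> {"method": "apply_moves", "body": {"deltas": [{"claw": 0.5,"delta_pos": [0,0,0],"yaw": 0},{"claw": 0.5,"delta_pos": [0,0,-5],"yaw": 0},{"claw": 0.5,"delta_pos": [0,0,-4.5],"yaw": 0},{"claw": 0.5,"delta_pos": [0,0,0],"yaw": 0}]}}

```text
clock: 17.82
eef_pos: [478.4, -396.1, 287.7]
tcp_rot: [3.136, -0.006, 0.003]
contact_force: [-0.1, 0.5, -1.0]
opening: 0.456
grasp_force: 30.9
```

>>> {"method": "apply_moves", "body": {"deltas": [{"claw": 0.5,"delta_pos": [-0.5,-4.5,0],"yaw": 0},{"claw": 0.5,"delta_pos": [-0.5,-4.8,0],"yaw": 0},{"claw": 0.5,"delta_pos": [-0.5,-4.5,0],"yaw": 0},{"claw": 0.5,"delta_pos": [-0.5,-4.5,0],"yaw": 0},{"claw": 0.5,"delta_pos": [-0.5,-4.5,0],"yaw": 0},{"claw": 0.5,"delta_pos": [-0.4,-4.5,0],"yaw": 0},{"claw": 0.5,"delta_pos": [-0.4,-4.5,0],"yaw": 0},{"claw": 0.5,"delta_pos": [0,0,4],"yaw": 0}]}}

```text
clock: 18.82
eef_pos: [443.9, -75.0, 244.0]
tcp_rot: [3.141, -0.005, 0.006]
contact_force: [0.1, -0.7, -1.6]
opening: 0.456
grasp_force: 31.1
```

>>> {"method": "apply_moves", "body": {"deltas": [{"claw": 0.5,"delta_pos": [0,0,3],"yaw": 0},{"claw": 0.5,"delta_pos": [0,0,2],"yaw": 0},{"claw": 0.5,"delta_pos": [0,0,0],"yaw": 0}]}}

```text
clock: 19.2
eef_pos: [442.7, -76.9, 191.4]
tcp_rot: [-3.141, 0.002, 0.003]
contact_force: [-1.2, -0.1, -1.3]
opening: 0.459
grasp_force: 34.1
```

>>> {"method": "apply_moves", "body": {"deltas": [{"claw": -0.3,"delta_pos": [0,0,0],"yaw": 0},{"claw": -0.3,"delta_pos": [0,0,0],"yaw": 0},{"claw": -0.3,"delta_pos": [0,0,-4],"yaw": 0},{"claw": -0.3,"delta_pos": [0,0,-5.5],"yaw": 0},{"claw": -0.5,"delta_pos": [1.6,4.5,-2.5],"yaw": 0},{"claw": -0.5,"delta_pos": [1.8,4.5,-2.5],"yaw": 0},{"claw": -0.5,"delta_pos": [1.8,4.5,-2.5],"yaw": 0},{"claw": -0.5,"delta_pos": [1.8,4.5,-2.5],"yaw": 0}]}}

```text
clock: 20.2
eef_pos: [513.9, -258.4, 389.3]
tcp_rot: [3.141, -0.001, 0.003]
contact_force: [1.3, 0.3, -0.1]
opening: 0.744
grasp_force: 0.0
```

>>> {"method": "apply_moves", "body": {"deltas": [{"claw": -0.5,"delta_pos": [1.8,4.5,-2],"yaw": 0},{"claw": -0.5,"delta_pos": [1.8,4.5,-1.5],"yaw": 0},{"claw": -0.5,"delta_pos": [0,0,0],"yaw": 0}]}}

```text
clock: 20.58
eef_pos: [550.7, -349.6, 424.2]
tcp_rot: [3.139, -0.003, 0.0]
contact_force: [0.1, -0.6, -0.5]
opening: 0.753
grasp_force: 0.0
```

```bash
python3 jars.py pics/w6.png
```

```text
20.625 [ 550.  -347.9  423.1] [ 3.1411e+00 -8.0000e-04  1.0000e-03]
jar [354. 158.] 960 [ 568.9 -394.5   48.4] [ 568.3 -394.5   47.1] [38. 38.  8.]
jar [ 14. 199.] 860 [523.   -3.2  50.3] [522.4  -0.8  48.4] [39. 35. 11.]
jar [182. 225.] 513 [ 491.6 -196.8   50.5] [ 489.6 -195.8   48.2] [59. 13. 10.]
jar [ 31. 261.] 840 [443.8  -1.8  50.5] [4.423e+02 4.000e-01 4.820e+01] [39. 39. 10.]
jar [ 92. 263.] 810 [441.7 -79.8  50.7] [440.2 -77.6  48.3] [37. 39. 11.]
tray [ 396.3 -170.7    1.8] [569.   52.5  15. ] ((483.4482421875, -58.337432861328125), (169.3209686279297, 223.9226837158203), 2.390509843826294)
handle 523 [ 491.3 -196.8   50.6] [ 460.3 -202.5   46. ] [ 518.8 -189.1   53.4] [ 2.80421336e-02 -2.10611174e+02]
```

>>> {"method": "apply_moves", "body": {"deltas": [{"claw": -0.5,"delta_pos": [1.8,4.65,2],"yaw": 0},{"claw": -0.5,"delta_pos": [0,0,5.5],"yaw": 0},{"claw": -0.5,"delta_pos": [0,0,5.5],"yaw": 0},{"claw": -0.5,"delta_pos": [0,0,5.5],"yaw": 0},{"claw": -0.5,"delta_pos": [0,0,5],"yaw": 0},{"claw": -0.5,"delta_pos": [0,0,0],"yaw": 0},{"claw": 0.5,"delta_pos": [0,0,0],"yaw": 0},{"claw": 0.5,"delta_pos": [0,0,0],"yaw": 0}]}}

```text
clock: 21.62
eef_pos: [569.2, -393.7, 190.7]
tcp_rot: [3.139, -0.003, 0.003]
contact_force: [0.3, -0.7, -1.2]
opening: 0.456
grasp_force: 30.2
```

>>> {"method": "apply_moves", "body": {"deltas": [{"claw": 0.5,"delta_pos": [0,0,0],"yaw": 0},{"claw": 0.5,"delta_pos": [0,0,-5],"yaw": 0},{"claw": 0.5,"delta_pos": [0,0,-4.5],"yaw": 0},{"claw": 0.5,"delta_pos": [0,0,0],"yaw": 0}]}}

```text
clock: 22.12
eef_pos: [569.6, -394.3, 288.4]
tcp_rot: [3.136, -0.007, 0.003]
contact_force: [0.4, 0.7, 0.1]
opening: 0.462
grasp_force: 30.6
```

>>> {"method": "apply_moves", "body": {"deltas": [{"claw": 0.5,"delta_pos": [-0.9,-4.5,0],"yaw": 0},{"claw": 0.5,"delta_pos": [-0.8,-4.6,0],"yaw": 0},{"claw": 0.5,"delta_pos": [-0.8,-4.6,0],"yaw": 0},{"claw": 0.5,"delta_pos": [-0.7,-4.6,0],"yaw": 0},{"claw": 0.5,"delta_pos": [-0.6,-4.5,0],"yaw": 0},{"claw": 0.5,"delta_pos": [-0.4,-4.5,0],"yaw": 0},{"claw": 0.5,"delta_pos": [-0.2,-4.5,0],"yaw": 0},{"claw": 0.5,"delta_pos": [0,0,4],"yaw": 0}]}}

```text
clock: 23.12
eef_pos: [524.3, -73.1, 244.5]
tcp_rot: [3.141, -0.006, 0.006]
contact_force: [0.9, -0.2, -0.9]
opening: 0.457
grasp_force: 30.7
```

>>> {"method": "apply_moves", "body": {"deltas": [{"claw": 0.5,"delta_pos": [0,0,3],"yaw": 0},{"claw": 0.5,"delta_pos": [0,0,2],"yaw": 0},{"claw": 0.5,"delta_pos": [0,0,0],"yaw": 0}]}}

```text
clock: 23.5
eef_pos: [522.8, -75.3, 191.5]
tcp_rot: [-3.141, 0.002, 0.003]
contact_force: [-0.2, -0.5, -0.2]
opening: 0.461
grasp_force: 34.0
```

>>> {"method": "apply_moves", "body": {"deltas": [{"claw": -0.3,"delta_pos": [0,0,0],"yaw": 0},{"claw": -0.3,"delta_pos": [0,0,0],"yaw": 0},{"claw": -0.3,"delta_pos": [0,0,-4],"yaw": 0},{"claw": -0.3,"delta_pos": [0,0,-5.5],"yaw": 0},{"claw": -0.3,"delta_pos": [-1.6,3.9,-3],"yaw": 0},{"claw": -0.3,"delta_pos": [-1.6,3.9,-3],"yaw": 0},{"claw": -0.3,"delta_pos": [-1.6,3.9,-4],"yaw": -0.025},{"claw": -0.3,"delta_pos": [0,0,0],"yaw": 0}]}}

```text
clock: 24.5
eef_pos: [475.5, -194.9, 391.2]
tcp_rot: [3.138, -0.006, 0.025]
contact_force: [0.1, 0.3, 0.2]
opening: 0.653
grasp_force: 0.0
```

```bash
python3 jars.py pics/w7.png
```

```text
24.55 [ 475.4 -193.6  389.4] [ 3.1402 -0.0033  0.0252]
jar [113. 131.] 1348 [ 5.226e+02 -1.000e-01  5.070e+01] [522.1   1.   48.5] [37. 38. 11.]
jar [191. 133.] 1330 [522.  -76.5  51. ] [521.1 -75.4  48.3] [38. 38. 10.]
jar [313. 168.] 653 [ 491.2 -194.7   51. ] [ 489.8 -194.6   48.3] [58. 12. 10.]
jar [125. 209.] 1106 [443.4  -0.5  50.7] [442.1   1.1  48.3] [38. 37. 11.]
jar [200. 213.] 1059 [441.  -78.5  51. ] [440.1 -77.3  48.5] [37. 38. 11.]
tray [ 400.9 -175.     1.8] [568.7  51.3  15. ] ((484.730712890625, -62.55328369140625), (165.10855102539062, 225.23260498046875), 1.4601675271987915)
handle 725 [ 490.5 -195.2   50.9] [ 459.7 -201.8   46.1] [ 519.  -188.5   53.2] [ 3.53915543e-02 -2.12578882e+02]
```

View pics/w7.png

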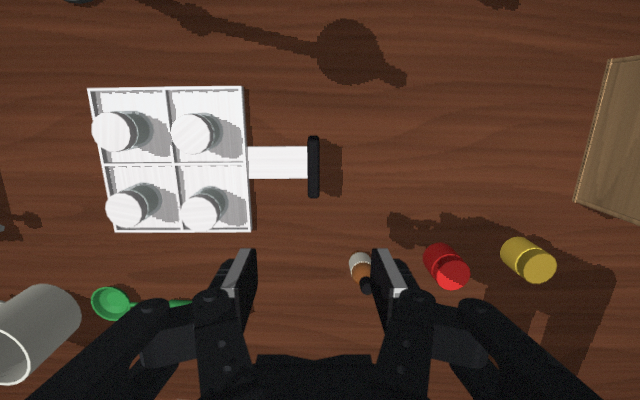

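All four jars stand in separate bays: (118,132), (192,134), (127,209), (201,212). The handle plate is at (313,167). Gripping it next.

>>> {"method": "apply_moves", "body": {"deltas": [{"claw": -0.2,"delta_pos": [1.4,0.2,4],"yaw": 0},{"claw": -0.2,"delta_pos": [0,0,5],"yaw": 0},{"claw": -0.2,"delta_pos": [0,0,5],"yaw": 0},{"claw": -0.2,"delta_pos": [0,0,4],"yaw": 0},{"claw": -0.2,"delta_pos": [0,0,1.8],"yaw": 0},{"claw": -0.2,"delta_pos": [0,0,0],"yaw": 0},{"claw": 1,"delta_pos": [0,0,0],"yaw": 0},{"claw": 1,"delta_pos": [0,0,0],"yaw": 0}], "grip_force": 40}}

```text
clock: 25.55
eef_pos: [490.4, -194.4, 191.1]
tcp_rot: [3.141, -0.002, 0.028]
contact_force: [-0.5, 0.3, -0.1]
opening: 0.18
grasp_force: 0.0
```

>>> {"method": "apply_moves", "body": {"deltas": [{"claw": 1,"delta_pos": [0,0,0],"yaw": 0},{"claw": 1,"delta_pos": [0,0,0],"yaw": 0},{"claw": 1,"delta_pos": [0,0,0],"yaw": 0}]}}

```text
clock: 25.92
eef_pos: [490.4, -194.5, 191.1]
tcp_rot: [3.14, -0.002, 0.028]
contact_force: [-0.4, 0.3, 7.8]
opening: 0.133
grasp_force: 43.0
```

Run:
```python
from h import *
for nm in('scene','side'):
    f=cam(nm); P=cloud(f); x,y,z=P[...,0],P[...,1],P[...,2]
    q=P[(z>90)&(z<106)&(x>380)&(x<620)&(y>215)&(y<430)]
    # left/right edge of roof per y band
    for a in (240,300,360,400):
        b=q[(abs(q[:,1]-a)<12)]; print(nm,a,b[:,0].min().round(1),b[:,0].max().round(1))
    for a in (420,470,520,580):
        b=q[(abs(q[:,0]-a)<12)]; print(nm,'x',a,b[:,1].min().round(1),b[:,1].max().round(1))
Z=np.load('w1.npz'); P=Z['P']; x,y,z=[P[...,i] for i in range(3)]
q=P[(z>90)&(z<106)&(x>380)&(x<620)&(y>215)&(y<440)]
for a in (240,280,320,360,400):
    b=q[(abs(q[:,1]-a)<8)]; print('w',a,b[:,0].min().round(1),b[:,0].max().round(1))
for a in (410,470,520,590):
    b=q[(abs(q[:,0]-a)<8)]; print('w x',a,b[:,1].min().round(1),b[:,1].max().round(1))
s=r.sense(); print(s['eef_pos'],s['tcp_rot'],s['contact_force'])
```

```text
scene 240 404.6 607.5
scene 300 405.3 606.2
scene 360 417.2 604.7
scene 400 417.1 603.5
scene x 420 224.1 415.2
scene x 470 225.3 416.3
scene x 520 227.3 415.8
scene x 580 229.8 417.7
side 240 402.2 581.0
side 300 399.9 577.5
side 360 398.2 579.3
side 400 397.1 576.1
side x 420 223.0 412.8
side x 470 226.9 412.7
side x 520 228.6 414.3
side x 580 228.4 416.3
w 240 403.8 605.8
w 280 402.4 605.0
w 320 401.1 604.0
w 360 399.5 602.5
w 400 399.3 601.1
w x 410 226.6 413.0
w x 470 228.4 414.9
w x 520 229.8 415.9
w x 590 231.7 418.0
[ 490.36209589 -194.51326778  191.12705249] [ 3.14050428e+00 -2.42395812e-03  2.78062209e-02] [-0.30733116 -0.32898589  7.54995756]
```

>>> {"method": "apply_moves", "body": {"deltas": [{"claw": 1,"delta_pos": [0.1,-0.6,0],"yaw": 0},{"claw": 1,"delta_pos": [0.3,-1.4,0],"yaw": 0},{"claw": 1,"delta_pos": [0.4,-1.9,0],"yaw": 0},{"claw": 1,"delta_pos": [0.5,-2.1,0],"yaw": 0},{"claw": 1,"delta_pos": [0.5,-2.1,0],"yaw": 0},{"claw": 1,"delta_pos": [0.5,-2.1,0],"yaw": 0},{"claw": 1,"delta_pos": [0.3,-1.6,0],"yaw": 0},{"claw": 1,"delta_pos": [0.14,-0.9,0],"yaw": 0}]}}

```text
clock: 27.02
eef_pos: [514.5, -66.7, 191.2]
tcp_rot: [3.14, -0.003, 0.029]
contact_force: [0.1, -10.3, 6.7]
opening: 0.131
grasp_force: 43.0
```

>>> {"method": "apply_moves", "body": {"deltas": [{"claw": 1,"delta_pos": [0,0,0],"yaw": 0},{"claw": 1,"delta_pos": [0,0,0],"yaw": 0}]}}

```text
clock: 27.28
eef_pos: [514.5, -66.3, 191.1]
tcp_rot: [3.141, -0.003, 0.028]
contact_force: [1.2, 3.0, 6.0]
opening: 0.134
grasp_force: 42.9
```

```bash
cat > look.py <<'E'
from h import *
import sys
s=r.sense(); print(s['clock'],s['eef_pos'].round(1),s['tcp_rot'].round(4),s['contact_force'].round(1))
y0=float(sys.argv[1])
im=[]
for nm in('scene','side'):
    f=cam(nm); P=cloud(f); im.append(f['img']); x,y,z=P[...,0],P[...,1],P[...,2]; hsv=cv2.cvtColor(f['img'],cv2.COLOR_BGR2HSV)
    m=((z>44)&(z<56)&(x>400)&(x<610)&(abs(y-y0)<85)&(hsv[...,1]<70)).astype(np.uint8)
    n,l,st,c=cv2.connectedComponentsWithStats(m)
    for i in range(1,n):
        if st[i,4]>30: q=P[l==i]; print(nm,'jar',c[i].round(),st[i,4],((q.min(0)+q.max(0))/2).round(1),(q.max(0)-q.min(0)).round())
    q=P[(z>7)&(z<14)&(x>390)&(x<620)&(abs(y-y0)<100)]
    if len(q)>50: print(nm,'tray',q.min(0).round(1),q.max(0).round(1),cv2.minAreaRect(q[:,:2].astype(np.float32)))
cv2.imwrite(sys.argv[2],cv2.resize(np.hstack([im[0][80:260,240:460],im[1][110:290,200:420]]),(800,327),interpolation=cv2.INTER_CUBIC))
E
python3 look.py 90 pics/s2.png
```

```text
27.275 [514.5 -66.3 191.1] [ 3.1414e+00 -3.1000e-03  2.8100e-02] [1.2 3.  6. ]
scene jar [328. 167.] 91 [467.9 130.3  50.1] [37. 39. 12.]
scene jar [349. 177.] 104 [548.5 131.5  50.3] [38. 40. 11.]
scene jar [336. 193.] 107 [548.   52.   50.5] [38. 38. 10.]
scene tray [425.   -9.9   7. ] [607.5 176.4  14. ] ((519.1734008789062, 82.40813446044922), (182.63876342773438, 183.45533752441406), 1.9985932111740112)
side jar [304. 199.] 62 [539.9 131.   49.6] [29. 39. 11.]
side jar [282. 206.] 104 [464.  129.9  50.2] [37. 40. 11.]
side jar [290. 220.] 116 [461.1  51.5  50. ] [37. 41. 11.]
side tray [396.5  -9.5   7. ] [591.6 188.9  14. ] ((495.55511474609375, 96.97415161132812), (164.82730102539062, 214.1376953125), 9.568007469177246)
```

View pics/s2.png

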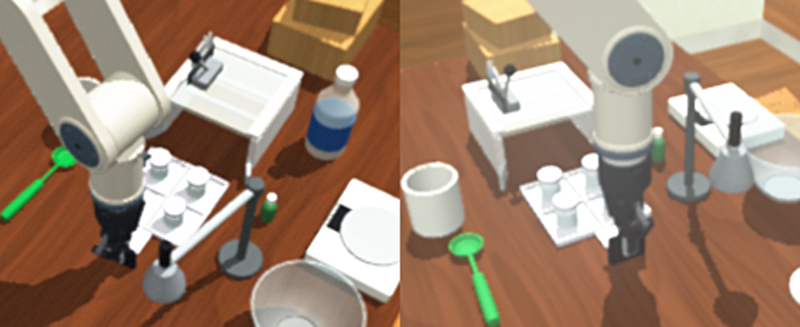

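The tray is lined up in front of the mouth with the jars upright, and the lamp is well out of the way. Now sliding it in.

>>> {"method": "apply_moves", "body": {"deltas": [{"claw": 1,"delta_pos": [0,-0.7,0],"yaw": 0},{"claw": 1,"delta_pos": [0,-1.6,0],"yaw": 0},{"claw": 1,"delta_pos": [0,-2.2,0],"yaw": 0},{"claw": 1,"delta_pos": [0,-2.2,0],"yaw": 0},{"claw": 1,"delta_pos": [0,-2.2,0],"yaw": 0},{"claw": 1,"delta_pos": [0,-2.2,0],"yaw": 0},{"claw": 1,"delta_pos": [0,-1.6,0],"yaw": 0},{"claw": 1,"delta_pos": [0,-1,0],"yaw": 0}]}}

```text
clock: 28.38
eef_pos: [510.6, 70.3, 191.2]
tcp_rot: [3.14, -0.003, 0.029]
contact_force: [0.8, -11.7, 9.0]
opening: 0.129
grasp_force: 43.2
```

>>> {"method": "apply_moves", "body": {"deltas": [{"claw": 1,"delta_pos": [0,-1.6,0],"yaw": 0},{"claw": 1,"delta_pos": [0,-1.8,0],"yaw": 0},{"claw": 1,"delta_pos": [0,-1.8,0],"yaw": 0},{"claw": 1,"delta_pos": [0,-1.5,0],"yaw": 0},{"claw": 1,"delta_pos": [0,-1,0],"yaw": 0},{"claw": 1,"delta_pos": [0,0,0],"yaw": 0},{"claw": 1,"delta_pos": [0,0,0],"yaw": 0}]}}

```text
clock: 29.25
eef_pos: [508.2, 147.7, 191.1]
tcp_rot: [-3.141, -0.002, 0.028]
contact_force: [-1.1, -0.5, 6.1]
opening: 0.137
grasp_force: 42.9
```

>>> {"method": "apply_moves", "body": {"deltas": [{"claw": 1,"delta_pos": [0,-0.3,0],"yaw": 0},{"claw": 1,"delta_pos": [0,-0.3,0],"yaw": 0},{"claw": 1,"delta_pos": [0,-0.2,0],"yaw": 0}]}}

```text
clock: 29.62
eef_pos: [508.0, 154.5, 191.2]
tcp_rot: [3.14, -0.002, 0.028]
contact_force: [1.2, -13.3, 10.2]
opening: 0.131
grasp_force: 43.5
```

>>> {"method": "apply_moves", "body": {"deltas": [{"claw": 1,"delta_pos": [0,-0.2,0],"yaw": 0},{"claw": 1,"delta_pos": [0,-0.15,0],"yaw": 0}]}}

```text
clock: 29.88
eef_pos: [507.9, 157.9, 191.1]
tcp_rot: [3.14, -0.002, 0.028]
contact_force: [0.3, -13.0, 10.6]
opening: 0.132
grasp_force: 43.5
```

>>> {"method": "apply_moves", "body": {"deltas": [{"claw": 1,"delta_pos": [0,-0.2,0],"yaw": 0},{"claw": 1,"delta_pos": [0,0,0],"yaw": 0}]}}

```text
clock: 30.12
eef_pos: [507.8, 158.8, 191.2]
tcp_rot: [3.138, -0.001, 0.029]
contact_force: [1.8, -22.8, 12.7]
opening: 0.135
grasp_force: 43.8
```

```bash
python3 look.py 315 pics/s3.png
```

```text
30.125 [507.8 158.8 191.2] [ 3.1384e+00 -1.4000e-03  2.9000e-02] [  1.8 -22.8  12.7]
scene jar [388. 152.] 46 [601.5 312.8  49.8] [ 13. 164.  11.]
scene tray [414.6 216.2   7.1] [615.3 412.3  14. ] ((552.7716064453125, 269.2589111328125), (270.5243835449219, 136.4086151123047), 43.98528289794922)
side jar [264. 185.] 56 [454.  265.7  49.9] [37. 20. 12.]
side tray [397.6 217.3   7. ] [599.  406.7  14. ] ((498.1728820800781, 312.5517578125), (199.80909729003906, 190.25640869140625), 0.5677456855773926)
```

View pics/s3.png

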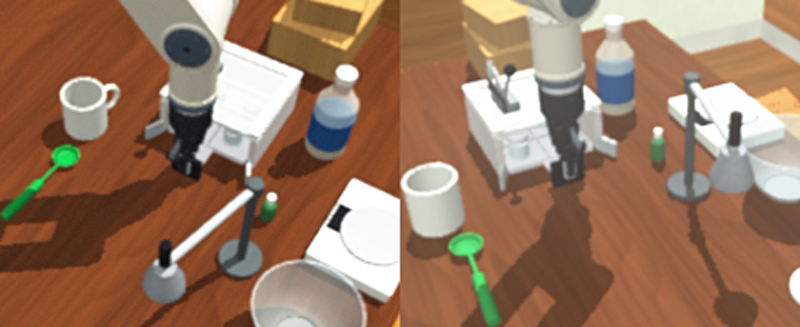

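Force rose at rest, so the tray is against the stop, and the jars show through the mouth. I'll release, lift and go above the lever.

>>> {"method": "apply_moves", "body": {"deltas": [{"claw": 0.3,"delta_pos": [0,0.1,0],"yaw": 0},{"claw": 0.3,"delta_pos": [0,0,0],"yaw": 0},{"claw": 0.3,"delta_pos": [0,0,0],"yaw": 0},{"claw": 0.1,"delta_pos": [0,0,-4],"yaw": 0},{"claw": 0.1,"delta_pos": [0,0,-5.8],"yaw": 0},{"claw": 0.1,"delta_pos": [0,0,-5.8],"yaw": 0},{"claw": 0.1,"delta_pos": [0,0,-5.8],"yaw": 0},{"claw": 0.1,"delta_pos": [0,0,0],"yaw": 0}], "grip_force": 20}}

```text
clock: 31.22
eef_pos: [508.5, 160.6, 408.5]
tcp_rot: [-3.139, -0.009, 0.028]
contact_force: [-0.2, -0.5, 0.2]
opening: 0.447
grasp_force: 0.0
```

Run:
```python
from h import *
f=cam('wrist'); cv2.imwrite('pics/w8.png',f['img']); P=cloud(f); x,y,z=[P[...,i] for i in range(3)]
s=r.sense(); print(s['clock'],s['eef_pos'].round(1),s['tcp_rot'].round(4),s['contact_force'].round(1))
q=P[(z>175)&(z<205)&(x>430)&(x<480)&(y>235)&(y<275)]; print('ball',len(q),q.mean(0),q.min(0),q.max(0))
q=P[(z>105)&(z<178)&(x>420)&(x<480)&(y>272)&(y<380)]; print('quad',q.min(0),q.max(0),np.median(q,0))
q=P[(z>46)&(z<56)&(x>460)&(x<560)&(y>130)&(y<180)]; print('handle',len(q),q.mean(0).round(1),q.min(0).round(1),q.max(0).round(1))
q=P[(z>7)&(z<14)&(x>400)&(x<600)&(y>200)&(y<260)]; print('rim',len(q),q.min(0),q.max(0))
```

```text
31.275 [507.6 160.3 405.7] [-3.1403 -0.0043  0.0281] [-0.2 -0.2 -0.2]
ball 463 [461.69355558 257.34860186 190.34010411] [452.19260865 247.27379587 175.77101479] [465.90103898 270.24098397 197.27649415]
quad [434.91156403 272.00164922 105.03355313] [472.50318967 362.81231047 177.78054321] [441.99213772 313.11403078 122.69135242]
handle 607 [507.9 158.1  51.1] [477.1 151.5  47.2] [536.2 164.9  53.4]
rim 1233 [404.13476268 200.23831153   7.00096672] [599.47216992 248.22459338  13.92029637]
```

View pics/w8.png

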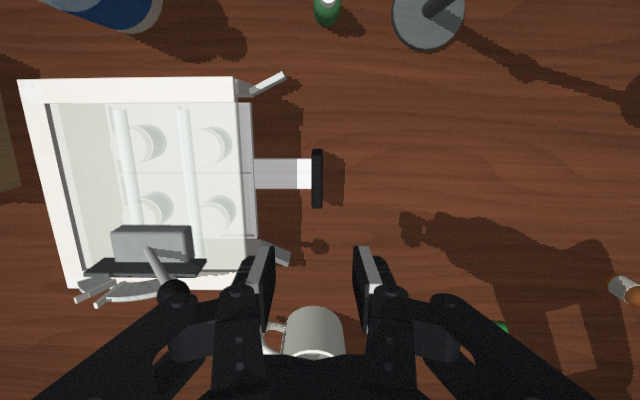

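The tray is home, with four jars visible through the clear roof at (145,145), (212,145), (152,208) and (215,212). The handle is at (317,178) and the lever ball at (173,293).

>>> {"method": "apply_moves", "body": {"deltas": [{"claw": 0.1,"delta_pos": [-2.4,-4.9,0],"yaw": 0},{"claw": 0.1,"delta_pos": [-2.4,-5.0,0],"yaw": 0},{"claw": 0.1,"delta_pos": [0,0,0],"yaw": 0},{"claw": 0.1,"delta_pos": [0,0,3],"yaw": 0},{"claw": 0.1,"delta_pos": [0,0,3],"yaw": 0},{"claw": 0.1,"delta_pos": [0,0,0],"yaw": 0}]}}

```text
clock: 32.02
eef_pos: [455.7, 256.6, 340.7]
tcp_rot: [3.139, 0.005, 0.028]
contact_force: [-0.1, -0.0, 0.5]
opening: 0.456
grasp_force: 0.0
```

```bash
cat > lev.py <<'E'
from h import *
import sys
s=r.sense(); print(s['clock'],s['eef_pos'].round(1),s['tcp_rot'].round(4),s['contact_force'].round(1))
im=[]
for nm in('scene','side'):
    f=cam(nm); im.append(f['img']); P=cloud(f); x,y,z=P[...,0],P[...,1],P[...,2]
cv2.imwrite(sys.argv[1],cv2.resize(np.hstack([im[0][70:160,310:420],im[1][120:210,210:320]]),(800,327),interpolation=cv2.INTER_CUBIC))
E
python3 lev.py pics/l1.png
```

```text
32.025 [455.7 256.6 340.7] [3.1385 0.0055 0.0277] [-0.1 -0.   0.5]
```

View pics/l1.png

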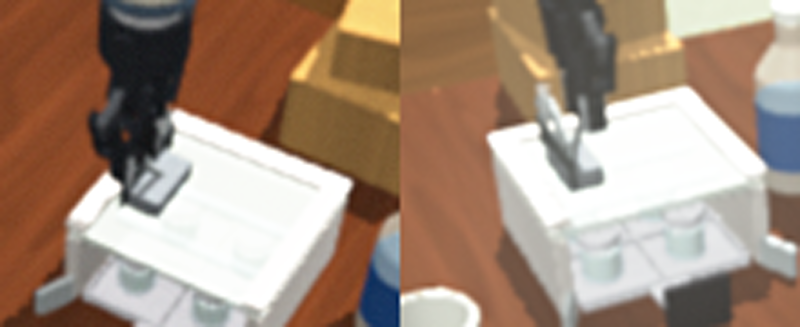

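>>> {"method": "apply_moves", "body": {"deltas": [{"claw": 0.1,"delta_pos": [0,-1.5,-0.3],"yaw": 0},{"claw": 0.1,"delta_pos": [0,-2,-0.4],"yaw": 0},{"claw": 0.1,"delta_pos": [0,-2,-0.4],"yaw": 0},{"claw": 0.1,"delta_pos": [0,-2,-0.2],"yaw": 0},{"claw": 0.1,"delta_pos": [0,-1,0],"yaw": 0},{"claw": 0.1,"delta_pos": [0,0,0],"yaw": 0},{"claw": 0.6,"delta_pos": [0,0,0],"yaw": 0},{"claw": 0.6,"delta_pos": [0,0,0],"yaw": 0}]}}

```text
clock: 33.12
eef_pos: [454.0, 342.1, 356.4]
tcp_rot: [3.141, 0.001, 0.027]
contact_force: [-1.0, 0.5, -2.0]
opening: 0.24
grasp_force: 19.6
```

```bash
python3 lev.py pics/l2.png; python3 -c "
from h import *
print(r.sense())"|head -3
```

```text
33.125 [454.  342.1 356.4] [3.1414e+00 8.0000e-04 2.7200e-02] [-1.   0.5 -2. ]
{'clock': 33.225, 'qpos': array([6.43071019e-01, 3.17874677e-01, 1.80203876e+00, 3.31430809e-04,
       1.02242948e+00, 2.18646460e+00]), 'qvel': array([ 1.10836377e-03,  9.31650485e-05,  2.16310170e-04, -1.45658826e-03,
        1.94581046e-03,  8.17574171e-04]), 'joint_efforts': array([-5.00694830e-01, -5.60580325e+01, -3.24065852e+01, -2.69492017e-01,
```

>>> {"method": "apply_moves", "body": {"deltas": [{"claw": 0.1,"delta_pos": [0,0,0],"yaw": 0},{"claw": 0.1,"delta_pos": [0,0,0],"yaw": 0},{"claw": 0.1,"delta_pos": [0,0,-4],"yaw": 0},{"claw": 0.1,"delta_pos": [0,0,-5],"yaw": 0},{"claw": 0.1,"delta_pos": [0,3,-3],"yaw": 0},{"claw": 0.1,"delta_pos": [-2,5,0],"yaw": 0},{"claw": 0.1,"delta_pos": [-2,5,0],"yaw": 0},{"claw": 0.1,"delta_pos": [0,0,0],"yaw": 0}]}}

```text
clock: 34.22
eef_pos: [416.6, 209.0, 477.1]
tcp_rot: [3.141, -0.0, 0.025]
contact_force: [0.2, 1.7, 0.1]
opening: 0.451
grasp_force: 0.0
```

Run:
```python
from h import *
f=cam('wrist'); P=cloud(f); x,y,z=[P[...,i] for i in range(3)]
s=r.sense(); print(s['clock'],s['eef_pos'].round(1),s['tcp_rot'].round(4),s['contact_force'].round(1))
q=P[(z>185)&(z<220)&(x>420)&(x<480)&(y>300)&(y<380)]; print('ball',len(q),q.mean(0),q.min(0),q.max(0))
q=P[(z>105)&(z<182)&(x>420)&(x<480)&(y>250)&(y<380)]; print('quad',q.min(0),q.max(0))
im=f['img']; K=P[...,2]; vv,uu=np.where((z>105)&(x>420)&(x<480)&(y>240)&(y<390)); print(uu.min(),uu.max(),vv.min(),vv.max())
u0,v0=max(uu.min()-20,0),max(vv.min()-20,0); c=im[v0:vv.max()+20,u0:uu.max()+20]; k=min(780/c.shape[1],580/c.shape[0]); print(u0,v0,k)
cv2.imwrite('pics/w9.png',cv2.resize(c,None,fx=k,fy=k,interpolation=cv2.INTER_CUBIC))
```

```text
34.275 [417.5 210.4 477.3] [-3.141e+00 -1.300e-03  2.590e-02] [0.4 1.  0.4]
ball 715 [453.11783464 338.61068047 204.99007808] [441.68026596 330.82346205 185.12025878] [462.89560157 350.47609849 211.82599263]
quad [435.57924049 262.31916659 105.07846519] [471.42305658 361.29070099 181.87579657]
30 264 122 399
10 102 1.9463087248322148
```

View pics/w9.png

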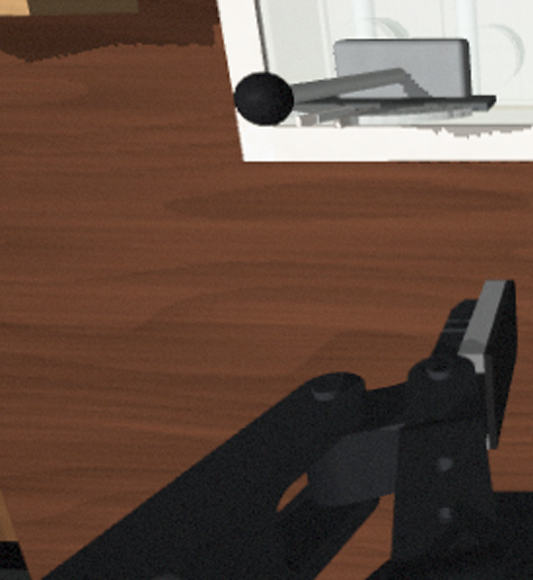

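The ball is at y≈340.6 and z≈201, so the lever is at about 0.99 rad, inside the notch. Next is the lamp.

>>> {"method": "apply_moves", "body": {"deltas": [{"claw": 0.2,"delta_pos": [2.2,3.6,0],"yaw": 0},{"claw": 0.2,"delta_pos": [2.8,4.6,0],"yaw": 0},{"claw": 0.2,"delta_pos": [2.8,4.6,0],"yaw": 0},{"claw": 0.2,"delta_pos": [2.8,4.6,0],"yaw": 0},{"claw": 0.2,"delta_pos": [2.8,4.6,0],"yaw": 0},{"claw": 0.2,"delta_pos": [2.8,4.6,0],"yaw": 0},{"claw": 0.2,"delta_pos": [2.8,4.6,0],"yaw": 0},{"claw": 0.2,"delta_pos": [2.7,4.3,0],"yaw": 0}]}}

```text
clock: 35.28
eef_pos: [646.6, -138.4, 476.3]
tcp_rot: [-3.141, -0.001, 0.028]
contact_force: [0.4, 1.2, 0.8]
opening: 0.404
grasp_force: 0.0
```

>>> {"method": "apply_moves", "body": {"deltas": [{"claw": 0.2,"delta_pos": [0,0,0],"yaw": -0.168},{"claw": 0.2,"delta_pos": [0,0,0],"yaw": -0.168},{"claw": 0.2,"delta_pos": [0,0,0],"yaw": -0.168},{"claw": 0.2,"delta_pos": [0,0,0],"yaw": -0.168},{"claw": 0.2,"delta_pos": [0,0,0],"yaw": -0.168},{"claw": 0.2,"delta_pos": [0,0,0],"yaw": -0.168},{"claw": 0.2,"delta_pos": [0,0,0],"yaw": -0.168},{"claw": 0.2,"delta_pos": [0,0,0],"yaw": -0.164}]}}

```text
clock: 36.28
eef_pos: [645.8, -136.6, 476.3]
tcp_rot: [3.141, -0.0, 1.374]
contact_force: [-0.2, 0.1, -0.6]
opening: 0.4
grasp_force: 0.0
```

Run:
```python
from h import *
f=cam('wrist'); P=cloud(f); x,y,z=[P[...,i] for i in range(3)]
s=r.sense(); p=s['eef_pos'];yaw=s['tcp_rot'][2]; print(p,yaw)
q=P[(z>250)&(z<264)&(abs(x-644)<40)&(abs(y+139)<40)]; print('knob',len(q),q.mean(0),q.min(0),q.max(0))
t=np.array([644,-139.]); d=t-p[:2]; print('to knob',d@[np.cos(yaw),np.sin(yaw)],d@[np.sin(yaw),-np.cos(yaw)],p[2]-398)
```

```text
[ 645.72610861 -136.64674608  476.25876812] 1.381652062268794
knob 611 [ 643.8703199  -137.18647642  256.72122026] [ 634.96377996 -147.2168838   250.10129647] [ 652.21648971 -129.51117545  259.38398052]
to knob -2.635825115837451 -1.2528690553038888 78.25876812069481
```

>>> {"method": "apply_moves", "body": {"deltas": [{"claw": 0.2,"delta_pos": [-0.2,-0.1,3.8],"yaw": 0},{"claw": 0.2,"delta_pos": [0,0,4],"yaw": 0},{"claw": 0.2,"delta_pos": [0,0,0],"yaw": 0},{"claw": 0.2,"delta_pos": [0.23,-3.05,0],"yaw": 0.16},{"claw": 0.2,"delta_pos": [0.23,-3.05,0],"yaw": 0.16},{"claw": 0.2,"delta_pos": [0.23,-3.05,0],"yaw": 0.16},{"claw": 0.2,"delta_pos": [0.23,-3.05,0],"yaw": 0.16},{"claw": 0.2,"delta_pos": [0.23,-3.05,0],"yaw": 0.16}]}}

```text
clock: 37.33
eef_pos: [520.5, -54.6, 400.9]
tcp_rot: [3.139, -0.003, 0.561]
contact_force: [1.5, 0.3, 0.3]
opening: 0.403
grasp_force: 0.5
```

Run:
```python
from h import *
s=r.sense(); p=s['eef_pos'];yaw=s['tcp_rot'][2]; print(p,yaw,s['contact_force'])
H=np.array([684,47.]); d=p[:2]-H; a=np.arctan2(d[1],d[0])%(2*np.pi); print(np.linalg.norm(d),'lamp-eq',a-np.pi+.068)
```

```text
[520.48360824 -54.6095705  400.9468095 ] 0.5607254894676301 [1.52422574 0.28225311 0.25551299]
192.51523365998293 lamp-eq 0.6240085000702651
```

>>> {"method": "apply_moves", "body": {"deltas": [{"claw": 0.2,"delta_pos": [0.25,-3.0,0],"yaw": 0.157},{"claw": 0.2,"delta_pos": [0.25,-3.0,0],"yaw": 0.157},{"claw": 0.2,"delta_pos": [0.25,-3.0,0],"yaw": 0.157},{"claw": 0.2,"delta_pos": [0.25,-2.6,0],"yaw": 0.15},{"claw": 0.2,"delta_pos": [0,-0.8,0],"yaw": 0},{"claw": 0.2,"delta_pos": [0,0,0],"yaw": 0}]}}

```text
clock: 38.08
eef_pos: [492.2, 64.0, 399.6]
tcp_rot: [-3.141, -0.002, -0.049]
contact_force: [-0.6, 0.3, -0.7]
opening: 0.399
grasp_force: 0.0
```

```bash
cat > lamp.py <<'E'
from h import *
s=r.sense(); print(s['clock'],s['eef_pos'],s['tcp_rot'],s['contact_force'])
f=cam('wrist'); P=cloud(f); x,y,z=[P[...,i] for i in range(3)]
q=P[(z>200)&(z<215)&(x>525)&(x<650)&(y>10)&(y<100)]; print('arm',len(q),np.polyfit(q[:,0],q[:,1],1))
E
python3 lamp.py
```

```text
38.075 [492.24625065  64.03925323 399.64517398] [-3.14148529e+00 -1.57071157e-03 -4.92486695e-02] [-0.62449821  0.25034786 -0.68247234]
arm 5405 [-5.71834274e-02  8.63760965e+01]
```

>>> {"method": "apply_moves", "body": {"deltas": [{"claw": 0.2,"delta_pos": [0,0.6,0],"yaw": 0},{"claw": 0.2,"delta_pos": [0,0,-4],"yaw": 0},{"claw": 0.2,"delta_pos": [0,0,-4.5],"yaw": 0},{"claw": 0.2,"delta_pos": [-2,0,0],"yaw": 0},{"claw": 0.2,"delta_pos": [-3,-3,0],"yaw": 0},{"claw": 0.2,"delta_pos": [0,-4,0],"yaw": 0},{"claw": 0.2,"delta_pos": [0,0,0],"yaw": 0},{"claw": 0.2,"delta_pos": [0,0,0],"yaw": 0}]}}

```text
clock: 39.12
eef_pos: [444.7, 129.6, 482.9]
tcp_rot: [3.141, 0.001, -0.053]
contact_force: [-0.6, 1.2, -0.3]
opening: 0.403
grasp_force: 0.0
```

Run:
```python
from h import *
s=r.sense(); print(s['clock'],s['eef_pos'])
f=cam('wrist'); cv2.imwrite('pics/w10.png',f['img']); P=cloud(f); x,y,z=[P[...,i] for i in range(3)]
q=P[(z>200)&(z<215)&(x>525)&(x<650)&(y>10)&(y<100)]; print('arm',len(q),np.polyfit(q[:,0],q[:,1],1))
q=P[(z>188)&(z<220)&(x>420)&(x<480)&(y>300)&(y<380)]; print('ball',len(q),q.min(0),q.max(0))
q=P[(z>46)&(z<56)&(x>460)&(x<560)&(y>130)&(y<180)]; print('handle',len(q),q.mean(0).round(1))
```

```text
39.125 [444.69073061 129.64564784 482.94254825]
arm 1841 [-5.71351487e-02  8.76480282e+01]
ball 653 [442.15032854 330.40964045 188.04854799] [462.87480351 350.52866057 211.66173778]
handle 493 [506.8 158.   50.8]
```

View pics/w10.png

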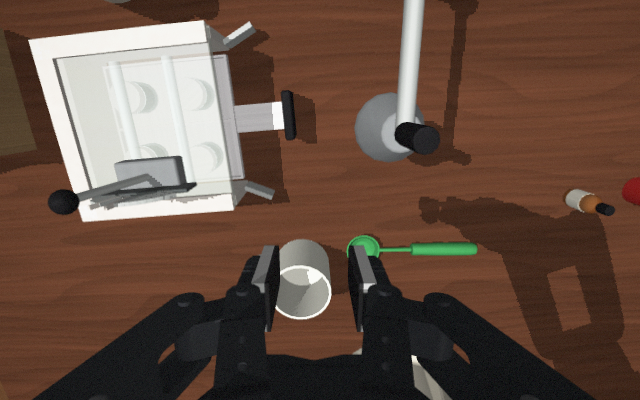

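The tray is home with the jars upright at (140,97), (200,95), (153,155) and (207,157). The lever ball at (63,202) is in the notch, and the lamp head at (390,128) is back in over the work area.

```bash
python3 -c "
from rig import r
print(r.sign_off())"
```

```text
the job is handed in; nothing more can be done
None
```

The job is done and handed in at about 39 s, verdict not reported: the last wrist view had four jars upright in separate bays, the tray home against its stop, the lever at about 0.99 rad (notch 1.0), the lamp within about 0.05 rad of its inner stop, and no bystander in view moved, though I did not recheck them all.

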